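# Change the specimen in front of the document camera

### The job

Change the specimen at the classroom document camera. First put the starfish block, which stands on the bench in front of the camera, back into the empty holder of the rack, seated fully and facing the same way as the others, and let go of it. Then take the beetle block out of the rack and hold it up in the air to the camera, fingers on its narrow sides and not on its front, centred on the lens, about 15 cm in front of it, right way up and with its front square to the lens; finish while holding it there still, and leave the scorpion block, the camera, the wash bottle and the hand lens undisturbed.

Things in the scene. Friction and masses are not known exactly. Their poses are not given: they have to be found in the camera images.
- starfish: Clear resin block standing on end, 56 mm wide (y), 26 mm thick (x), 90 mm tall (z), about 150 g, white backing; a five-armed brown starfish is cast in it. Loose, upright on the bench some 20 cm in front of the camera, turned up to 0.5 rad from the camera's heading. Origin: centre of the underside; +x: front, the broad face showing the animal; +z up.
- starfish_front: The polished front face of the starfish block, part of it: a window 40 by 74 mm, raised 2 mm, 8 mm in from the edges. Origin: its centre, 13 mm along +x from its axis, 45 mm above its underside; axes as the block's.
- beetle: Clear resin block standing on end, 56 mm wide (y), 26 mm thick (x), 90 mm tall (z), about 150 g, white backing; a dark horned beetle is cast in it, head up. In one of the other two holders, which one varies. Origin: centre of the underside; +x: front, the broad face showing the animal; +z up. To be held by its narrow sides (56 mm apart), near the top.
- beetle_front: The polished front face of the beetle block, part of it: a window 40 by 74 mm, raised 2 mm, 8 mm in from the edges. Origin: its centre, 13 mm along +x from its axis, 45 mm above its underside; axes as the block's.
- holder: Empty holder of the rack (which one varies): fixed oak block 50 (x) by 80 (y) by 24 mm high, pocket 31 (x) by 61 (y) by 18 mm deep, chamfered. Origin: centre of its underside, 12 mm above the bench; pocket floor 6 mm above that. +x: the way the blocks' fronts face, away from the robot. Three such holders stand 115 mm apart in a row along y on a board 12 mm thick.
- camera_lens (a point): Centre of the document camera's front glass. It looks along this frame's -x, roughly to the robot and 0.1 to 0.6 rad down; +z is up in its picture. A block held up properly has its axes parallel to these and its face centre at x = -150 mm, y = z = 0 here. The head is a 50 mm box on a friction hinge 45 mm behind the lens, 290 mm above the bench; arm and base (22 mm high) lie behind.
- scorpion: Clear resin block standing on end, 56 mm wide (y), 26 mm thick (x), 90 mm tall (z), about 150 g, white backing; a scorpion with curled tail is cast in it. In another holder of the rack; leave alone. Origin: centre of the underside; +x: front, the broad face showing the animal; +z up.
- wash_bottle: White wash bottle with blue cap and bent spout, 64 mm across, 172 mm tall, upright on the bench to the right. Origin: centre of its underside. Leave alone.
- magnifier: Hand lens lying flat on the bench near the robot, ring 69 mm across, 9 mm high, black handle 12 mm thick reaching 133 mm from the ring's centre along -x. Origin: under the centre of the ring. Leave alone.
There are look-alikes about, which are no part of the job. Leave any blue or red look-alike of the beetle alone.

How it is judged:
By the outcome, as a careful person would: the job done as asked, in the order asked, and still so for the second after the job is handed in, while the arm keeps its last pose, push and grip.
It also fails if it takes over 58 s, if anything falls off the work surface, if the arm or the gripper's body presses on something with over 40 N, if the wrist force passes 120 N, or if a joint passes its speed limit or range.

### The arm

A 6-joint arm with a two-finger parallel gripper is mounted at the origin on the work surface. World frame = base frame: x ahead of the robot, y to its left, z up, the work surface at z = 0. Lengths are in m, angles in rad, forces in N, time in s.
With the tool pointing down it reaches from about 0.25 to 0.725 m from the base axis. Payload 4 kg.
Tool frame: the origin (TCP) lies at the very end of the fingers, on their centre line; the grasp point (between the pads) lies 19 mm behind it; y points along the fingers, z is the direction in which the jaws open and shut, and the axes are right-handed (so a half turn about y gives the same grasp; the last joint's range is limited). The gripper opens to 85 mm and grips with 20 to 120 N. Pads are 22 mm wide; open, the fingers measure 114 mm over their backs; the gripper's body (76 mm by 85 mm) begins 54 mm behind the grasp point. The pads swing forward as they close: fully open they stand 13 mm farther back than shut.
Start: joints at [1.207, 0.241, 0.005, 1.335, 0, 1.571], TCP at [0.178, 0.467, 0.209] pointing down, gripper open.
Joint ranges: [-2.72, 2.72], [-1.05, 1.87], [-1.09, 1.28], [-1.99, 2.15], [-1.42, 1.44], [-3.14, 3.14]. Speed limits (rad/s): [2.79, 2.79, 3.14, 3.14, 3.14, 3.14].

### API

Orientations are given as a unit quaternion [x, y, z, w].
In Python, from workcell import bot gives the robot as it stands. The module is installed in compiled form; this text tells all that it offers.
- The arm moves only by the tool move_arm, never from a script. Its argument "increments" is a list of rows, each an object with "grip": the closure, from 0 (fully open) to 1 (shut); "linear": the shift along the tool's x, y, z scaled (see below), a list of three; "twist": the turn about the tool's y scaled (see below). A call has exactly 5 rows; each row shifts and turns the pose as measured when the row begins, along the tool's axes as they then stand; what a row does not reach is not made up. The controller multiplies each number of a shift by 0.2 m and each number of a turn by 2 rad. A row lasts 1/10 s, in which the tool goes at most 50 mm and 8.59 degrees, less where a joint would pass 70% of its speed; a pose out of reach is approached as far as the arm can. A call with a number of a shift or a turn outside -1 to 1 is refused whole. A call with a gripper value outside its range is refused whole. The fingers move at their own pace and stop on an object; the grip force is fixed at half the most. Time passes only in rows, so rows that do not move let the fingers close, or fill a call up. It gives the time, the measured TCP pose, the force and the opening at its end, in the units of the state.
- bot.get_obs(): the state, without advancing time (a new reading comes with each control period).
- bot.camera(name): name is "side" or "top" or "wrist"; returns (picture, depth): 420x560x3 uint8, blue, green, red; 420x560 float32, m along the optical axis (not along the pixel's ray), 0 where there is no reading.
- bot.camera_params(name): a dict with "camera_matrix" (3x3 intrinsics, pixels), "rvec" (rotation vector, rad) and "tvec" (3), from world to camera coordinates, as OpenCV has them; the wrist camera has in their place "T_tool_cam" (4x4, takes a point from camera to tool coordinates, whose origin is the TCP and whose axes are the tool frame's). Camera axes: x right, y down, z forward; pixel columns grow to the right and rows downward; lengths in m; the calibration is good to about 2 mm. The wrist camera is an equidistant fisheye: a pixel r from the principal point sees the ray r / f radians off the axis. A picture is of the moment at which its call begins: read the wrist's pose just before it. camera_params takes no time and is no camera call.
- bot.job_done(): hands the job in, once; it reports no verdict.
The state is a dict: "clock": time; "joint_pos": joint angles; "joint_vel": joint speeds; "tau": joint torques, N m; "eef_pos": TCP position; "tool_rot": TCP orientation; "ft_force": force on the tool from outside, world axes, zero at the start; "ft_torque": the same for the moment, N m; "grip_width": finger opening in m.
Only numpy, scipy, OpenCV 4.12 (cv2) and the standard library are available. Lean on these libraries where they do the work, as an engineer would, in place of code of your own. Each camera call takes 0.05 s, during which the arm holds its last target. There are 200 camera calls.

## Working session

There is one attempt and no reset: what is moved stays moved. The work goes in short steps, Python scripts to look and compute and a tool call to move; the robot and the scene stay as the last step left them, time stands still between calls to the robot, and variables do not carry over. Pictures are saved under pics/ and viewed, about 8 in all and at most 12, crops included, and the job is handed in when it is done.

Besides the shell and the picture viewer there is one more tool, called after "Call:" in YAML: its name, and indented under it one key for each argument. move_arm: Moves the arm, as the interface text tells. Its arguments: {"type":"object","properties":{"increments":{"type":"array"}},"required":["increments"]}

```bash
mkdir -p pics
cat > h.py <<'E'
import numpy as np, cv2
from scipy.spatial.transform import Rotation as R
from workcell import bot
def cam(n):
    p=bot.camera_params(n); K=np.array(p["camera_matrix"],float)
    Rm=cv2.Rodrigues(np.array(p["rvec"],float))[0]; t=np.array(p["tvec"],float).ravel()
    return K,Rm,t
def cloud(n,d):
    "world points for every pixel (NaN where no depth)"
    K,Rm,t=cam(n); v,u=np.mgrid[:d.shape[0],:d.shape[1]]
    c=np.stack([(u-K[0,2])/K[0,0]*d,(v-K[1,2])/K[1,1]*d,d],-1)
    w=(c-t)@Rm; w[d<=0]=np.nan; return w
def proj(n,P):
    K,Rm,t=cam(n); c=np.atleast_2d(P)@Rm.T+t; q=c@K.T; return q[:,:2]/q[:,2:]
E
python3 - <<'E'
from h import *
o=bot.get_obs(); print(o)
for n in("side","top","wrist"):
    im,d=bot.camera(n); cv2.imwrite(f"pics/{n}0.png",im); np.savez(f"{n}0.npz",im=im,d=d)
    print(n,(d>0).mean())
    if n!="wrist":
        K,Rm,t=cam(n); print(K.tolist(),(-Rm.T@t).round(3),Rm[2].round(3))
print(bot.camera_params("wrist"))
E
```

```text
{'clock': 0.0, 'joint_pos': array([1.20698397e+00, 2.41451788e-01, 3.69803322e-03, 1.33521623e+00,
       5.70455080e-06, 1.57079374e+00]), 'joint_vel': array([ 3.00860253e-04, -1.45100966e-03,  9.98416434e-04, -1.97439083e-05,
        3.39972887e-04,  1.98215955e-04]), 'tau': array([ 5.56815558e-04, -3.72318935e+01,  2.52406472e+01,  1.70063053e-02,
        3.80454094e-05,  7.83766097e-06]), 'eef_pos': array([0.17766905, 0.46662014, 0.20848365]), 'tool_rot': array([ 0.69619519, -0.12805893,  0.12777691, -0.69468427]), 'ft_force': array([ 0.63193412, -0.1459284 , -0.02066064]), 'ft_torque': array([ 0.00249657, -0.0317308 ,  0.01205941]), 'grip_width': 0.08507806945931425}
side 0.9692431972789116
[[521.9874877974934, 0.0, 281.9130397210458], [0.0, 521.9874877974934, 219.77531709774107], [0.0, 0.0, 1.0]] [ 0.049 -1.41   1.01 ] [ 0.263  0.822 -0.506]
top 0.9960799319727891
[[384.78710391064016, 0.0, 273.29798382277426], [0.0, 384.78710391064016, 208.5768592188685], [0.0, 0.0, 1.0]] [ 0.39  -0.019  1.138] [ 0.122 -0.008 -0.993]
wrist 0.9952763605442176
{'camera_matrix': array([[325.1922621 ,   0.        , 271.74035924],
       [  0.        , 325.1922621 , 211.56296812],
       [  0.        ,   0.        ,   1.        ]]), 'T_tool_cam': array([[ 6.17304953e-04,  9.54969339e-01,  2.96703858e-01,
        -7.54926266e-02],
       [ 8.25869427e-04, -2.96704301e-01,  9.54969044e-01,
        -1.64549856e-01],
       [ 9.99999468e-01, -3.44468476e-04, -9.71837015e-04,
         4.31167042e-04],
       [ 0.00000000e+00,  0.00000000e+00,  0.00000000e+00,
         1.00000000e+00]])}
```

View pics/side0.png

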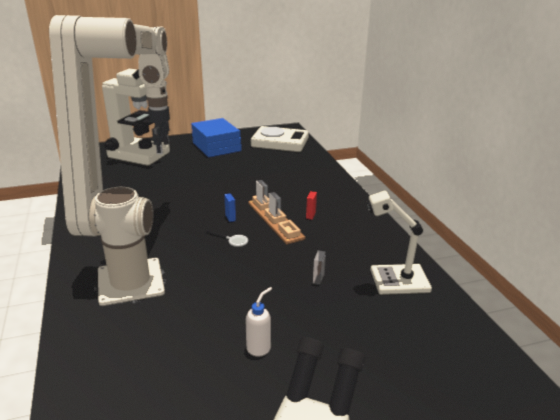

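View pics/top0.png

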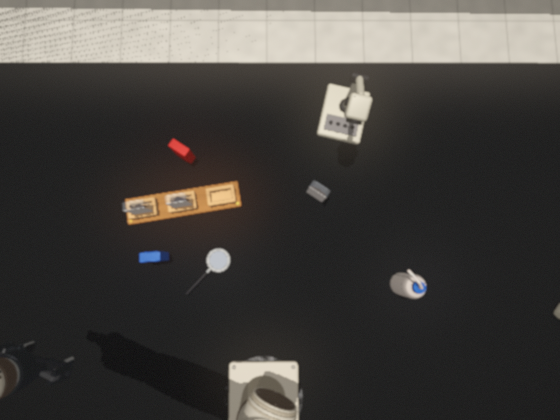

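Run:
```python
from h import *
o=bot.get_obs(); print(R.from_quat(o['tool_rot']).as_matrix().round(3).tolist())
T=np.load("top0.npz"); w=cloud("top",T['d']); im=T['im']
S=np.load("side0.npz"); ws=cloud("side",S['d'])
print("bench z",np.nanmedian(w[300:330,300:360,2]),np.nanmedian(ws[330:360,140:200,2]))
hsv=cv2.cvtColor(im,cv2.COLOR_BGR2HSV)
# rack
m=(hsv[...,0]>5)&(hsv[...,0]<25)&(hsv[...,1]>90)&(hsv[...,2]>70)
m[:150]=0;m[240:]=0;m[:,:110]=0;m[:,255:]=0
for nm,zl,zh in(("board",.006,.02),("holder",.028,.045)):
    P=w[m&(w[...,2]>zl)&(w[...,2]<zh)]; 
    r=cv2.minAreaRect((P[:,:2]*1000).astype(np.float32)); print(nm,len(P),np.median(P[:,2]).round(4),r)
ys=w[...,1]
for nm,(u0,u1,v0,v1),zl,zh in(("b1",(160,200,190,215),.07,.13),("b2",(118,160,195,220),.07,.13),("star",(300,335,175,207),.07,.1),("holderE",(203,240,182,210),.03,.045),
    ("bottle",(385,430,265,305),.08,.2),("mag",(180,235,240,297),.004,.03),("red",(160,200,130,165),.03,.12),("blue",(130,175,245,270),.03,.12)):
    q=w[v0:v1,u0:u1].reshape(-1,3); q=q[(q[:,2]>zl)&(q[:,2]<zh)]
    if len(q)>5: print(nm,len(q),q.mean(0).round(4),np.percentile(q[:,2],[5,50,95]).round(4),cv2.minAreaRect((q[:,:2]*1000).astype(np.float32)))
q=w[60:150,310:385].reshape(-1,3); hd=q[q[:,2]>.24]; print("head top view",hd.min(0),hd.max(0),len(hd))
q=ws[170:300,360:440].reshape(-1,3); hs=q[(q[:,2]>.22)]; print("head side",hs.min(0),hs.max(0),len(hs))
np.save("heads.npy",np.vstack([hd,hs]))
cr=cv2.resize(S['im'][180:300,230:440],None,fx=3.8,fy=3.8,interpolation=cv2.INTER_CUBIC)
cv2.imwrite("pics/c1.png",cr)
# scatter side view of x-z for head
```

```text
[[0.935, -0.001, 0.356], [-0.356, -0.002, 0.935], [-0.0, -1.0, -0.002]]
bench z 0.0006515949526628375 0.001185386287823258
board 1479 0.0125 ((550.7056274414062, 238.01104736328125), (81.43202209472656, 334.58331298828125), 9.36830997467041)
holder 650 0.0358 ((548.2136840820312, 237.93719482421875), (51.045040130615234, 310.3745422363281), 9.394944190979004)
b1 252 [0.5448 0.2344 0.1029] [0.0762 0.1074 0.111 ] ((547.71435546875, 236.75762939453125), (27.138952255249023, 56.3765983581543), 9.868370056152344)
b2 266 [0.5267 0.3465 0.1025] [0.0765 0.1074 0.1109] ((528.8950805664062, 350.01055908203125), (26.860891342163086, 56.329307556152344), 9.302992820739746)
star 203 [ 0.5739 -0.1553  0.0884] [0.0762 0.0896 0.0928] ((575.2546997070312, -156.38853454589844), (56.03136444091797, 24.878469467163086), 56.4749755859375)
holderE 267 [0.5667 0.1245 0.0359] [0.0323 0.0359 0.0396] ((566.905029296875, 124.28893280029297), (50.685768127441406, 80.0088119506836), 9.292950630187988)
bottle 546 [ 0.3132 -0.3872  0.1262] [0.0894 0.1223 0.1714] ((317.13763427734375, -394.3936462402344), (76.98635864257812, 57.37401580810547), 2.5959925651550293)
mag 685 [0.3629 0.1519 0.008 ] [0.0042 0.0077 0.0132] ((356.9045104980469, 165.06089782714844), (161.77667236328125, 157.9498748779297), 0.5778946280479431)
red 268 [0.6878 0.2318 0.0797] [0.0391 0.0884 0.0929] ((691.905029296875, 235.87435913085938), (56.9455451965332, 26.208459854125977), 57.23089599609375)
blue 256 [0.3906 0.2994 0.0822] [0.0391 0.0894 0.0932] ((390.7840576171875, 304.7411193847656), (25.7994441986084, 55.11955642700195), 4.293979167938232)
head top view [ 0.6898456  -0.25514312  0.24020363] [ 0.81764039 -0.18981033  0.3210989 ] 816
head side [ 0.68782997 -0.26197001  0.22018857] [ 0.83050846 -0.1905747   0.32125851] 640
```

View pics/c1.png

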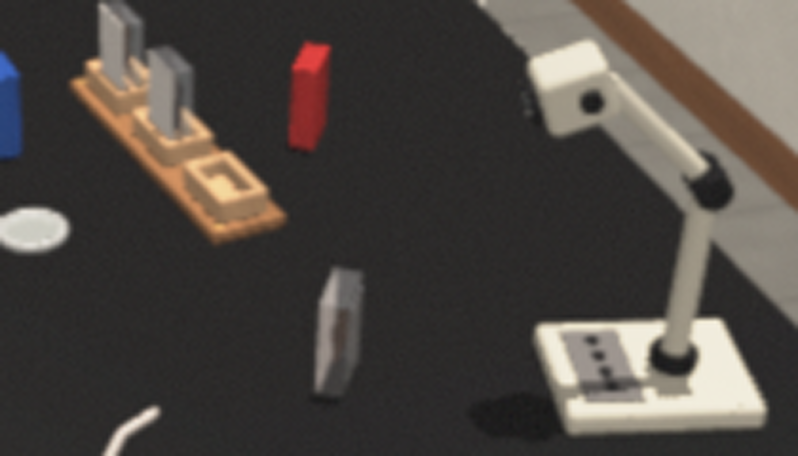

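```bash
python3 - <<'E'
from h import *
T=np.load("top0.npz"); w=cloud("top",T['d']); S=np.load("side0.npz"); ws=cloud("side",S['d'])
# base plate
q=w[70:160,300:390].reshape(-1,3); b=q[(q[:,2]>.015)&(q[:,2]<.03)]
print("base",len(b),cv2.minAreaRect((b[:,:2]*1000).astype(np.float32)))
# normals by local differences, on head
for n,W,(v0,v1,u0,u1),im in(("top",w,(60,150,310,385),T['im']),("side",ws,(180,230,360,420),S['im'])):
    bright=im.max(-1)>60
    P=W[v0:v1,u0:u1]; P=P[(P[...,2]>.25)&bright[v0:v1,u0:u1]]
    rng=np.random.default_rng(0); rest=P
    for k in range(3):
        best=None
        for _ in range(800):
            a=rest[rng.choice(len(rest),3,False)]; nn=np.cross(a[1]-a[0],a[2]-a[0]); L=np.linalg.norm(nn)
            if L<5e-5: continue
            nn/=L; i=abs((rest-a[0])@nn)<.0025
            if best is None or i.sum()>best.sum(): best=i
        Q=rest[best]; c=Q.mean(0); nn=np.linalg.svd(Q-c)[2][2]; nn*=np.sign(nn[2])
        print(n,len(Q),c.round(4),nn.round(3),"yaw",np.arctan2(nn[1],nn[0]).round(3),"ext",np.ptp(Q,axis=0).round(3))
        rest=rest[~best]
        if len(rest)<30: break
E
cat > show.py <<'E'
E
rm show.py
```

```text
base 1475 ((818.8428955078125, -242.2653350830078), (129.7671661376953, 166.42323303222656), 76.68209838867188)
top 439 [ 0.7227 -0.2187  0.3101] [-0.338  0.094  0.936] yaw 2.871 ext [0.061 0.054 0.025]
top 88 [ 0.7704 -0.2238  0.2852] [0.71  0.234 0.664] yaw 0.318 ext [0.071 0.05  0.067]
top 80 [ 0.7065 -0.2144  0.3021] [-0.599  0.092  0.796] yaw 2.989 ext [0.039 0.047 0.031]
side 132 [ 0.7338 -0.2446  0.2843] [0.028 0.996 0.088] yaw 1.543 ext [0.106 0.01  0.071]
side 117 [ 0.7197 -0.2217  0.3101] [-0.316  0.107  0.943] yaw 2.814 ext [0.055 0.047 0.02 ]
side 85 [ 0.7384 -0.24    0.2839] [0.036 0.995 0.096] yaw 1.534 ext [0.108 0.009 0.062]
```

```bash
cat >> h.py <<'E'
def pose():
    o=bot.get_obs(); M=R.from_quat(o['tool_rot']).as_matrix()
    return np.array(o['eef_pos']),np.arctan2(M[1,0],M[0,0]),o
def plan(p,yaw,n,p0=None,y0=None,stp=.005):
    "rows for move_arm from the present pose to TCP p, yaw of tool x, in n rows"
    a,b,o=pose(); p0=a if p0 is None else np.array(p0,float); y0=b if y0 is None else y0
    print("from",p0.round(4),round(y0,3))
    for k in range(n):
        dy=(yaw-y0)/(n-k); d=(np.array(p)-p0)/(n-k)
        c,s=np.cos(y0),np.sin(y0)
        l=np.round(np.array([c*d[0]+s*d[1],-d[2],-s*d[0]+c*d[1]])/.2/stp)*stp; t=round(-dy/2,3)
        if abs(l).max()>.25 or abs(t)>.075: print("TOO FAST",end=" ")
        print(l.round(4).tolist(),t); l=l*.2
        p0=p0+[c*l[0]-s*l[2],s*l[0]+c*l[2],-l[1]]; y0-=2*t
    print("end",p0.round(4),round(y0,3))
E
python3 -c "
from h import *
plan([.63,.30,.13],1.57,15,stp=.01)"
```

```text
from [0.1777 0.4668 0.2087] -0.364
[0.16, 0.03, 0.0] -0.064
[0.16, 0.03, -0.02] -0.064
[0.16, 0.03, -0.04] -0.065
[0.15, 0.03, -0.06] -0.064
[0.14, 0.02, -0.08] -0.065
[0.13, 0.03, -0.09] -0.064
[0.12, 0.02, -0.11] -0.065
[0.1, 0.03, -0.12] -0.064
[0.08, 0.02, -0.14] -0.065
[0.07, 0.03, -0.15] -0.064
[0.05, 0.02, -0.15] -0.065
[0.02, 0.03, -0.16] -0.064
[0.01, 0.02, -0.16] -0.065
[-0.02, 0.03, -0.16] -0.064
[-0.03, 0.02, -0.15] -0.065
end [0.6294 0.3008 0.1307] 1.57
```

Call:
move_arm:
  increments:
    - {"grip": 0,"linear": [0.16,0.03,0],"twist": -0.064}
    - {"grip": 0,"linear": [0.16,0.03,-0.02],"twist": -0.064}
    - {"grip": 0,"linear": [0.16,0.03,-0.04],"twist": -0.065}
    - {"grip": 0,"linear": [0.15,0.03,-0.06],"twist": -0.064}
    - {"grip": 0,"linear": [0.14,0.02,-0.08],"twist": -0.065}

```text
clock: 0.65
eef_pos: [0.3303, 0.4113, 0.1787]
tool_rot: [0.699, 0.11, -0.112, -0.698]
ft_force: [-0.7, -0.2, -0.2]
grip_width: 0.0857
```

```bash
python3 -c "
from h import *
plan([.63,.30,.13],1.57,10,stp=.01)"
```

```text
from [0.3303 0.4113 0.1787] 0.315
[0.13, 0.02, -0.1] -0.063
[0.11, 0.02, -0.11] -0.063
[0.1, 0.03, -0.13] -0.063
[0.08, 0.02, -0.14] -0.063
[0.06, 0.03, -0.15] -0.063
[0.04, 0.02, -0.15] -0.062
[0.02, 0.03, -0.16] -0.063
[0.0, 0.02, -0.16] -0.062
[-0.01, 0.03, -0.16] -0.063
[-0.04, 0.02, -0.15] -0.062
end [0.6296 0.2992 0.1307] 1.569
```

Call:
move_arm:
  increments:
    - {"grip": 0,"linear": [0.13,0.02,-0.1],"twist": -0.063}
    - {"grip": 0,"linear": [0.11,0.02,-0.11],"twist": -0.063}
    - {"grip": 0,"linear": [0.1,0.03,-0.13],"twist": -0.063}
    - {"grip": 0,"linear": [0.08,0.02,-0.14],"twist": -0.063}
    - {"grip": 0,"linear": [0.06,0.03,-0.15],"twist": -0.063}

```text
clock: 1.15
eef_pos: [0.4873, 0.3534, 0.1514]
tool_rot: [0.625, 0.328, -0.333, -0.625]
ft_force: [0.0, -0.4, -0.8]
grip_width: 0.0851
```

Call:
move_arm:
  increments:
    - {"grip": 0,"linear": [0.04,0.02,-0.15],"twist": -0.062}
    - {"grip": 0,"linear": [0.02,0.03,-0.16],"twist": -0.063}
    - {"grip": 0,"linear": [0,0.02,-0.16],"twist": -0.062}
    - {"grip": 0,"linear": [-0.01,0.03,-0.16],"twist": -0.063}
    - {"grip": 0,"linear": [-0.04,0.02,-0.15],"twist": -0.062}

```text
clock: 1.65
eef_pos: [0.6418, 0.2985, 0.1219]
tool_rot: [-0.486, -0.508, 0.517, 0.488]
ft_force: [-0.3, 0.8, 0.2]
grip_width: 0.0857
```

```bash
python3 -c "
from h import *
p,y,o=pose(); print(p,y)
im,d=bot.camera('wrist'); cv2.imwrite('pics/w1.png',im); np.savez('w1.npz',im=im,d=d,p=p,q=o['tool_rot'])
plan([.575,-.156,.16],-.585,15,stp=.01)"
```

```text
[0.64177244 0.29848417 0.1218928 ] 1.622357953403467
from [0.646  0.2952 0.1198] 1.622
[-0.15, -0.01, 0.03] 0.074
[-0.15, -0.01, 0.01] 0.074
[-0.15, -0.01, -0.01] 0.073
[-0.15, -0.01, -0.04] 0.074
[-0.14, -0.01, -0.06] 0.073
[-0.13, -0.02, -0.08] 0.074
[-0.12, -0.01, -0.09] 0.073
[-0.1, -0.02, -0.11] 0.074
[-0.09, -0.01, -0.13] 0.073
[-0.07, -0.02, -0.14] 0.074
[-0.05, -0.01, -0.14] 0.073
[-0.02, -0.02, -0.15] 0.074
[-0.0, -0.01, -0.15] 0.073
[0.02, -0.02, -0.15] 0.074
[0.04, -0.01, -0.15] 0.073
end [ 0.5747 -0.1558  0.1598] -0.584
```

View pics/w1.png

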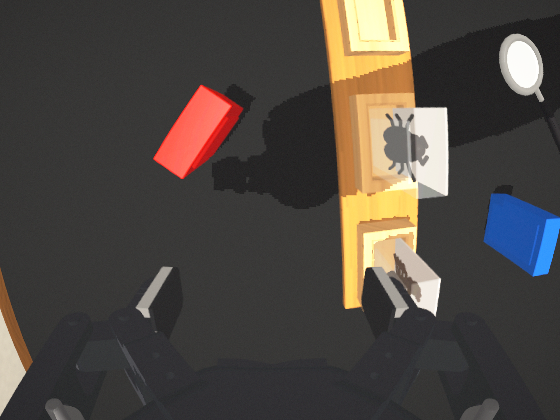

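Call:
move_arm:
  increments:
    - {"grip": 0,"linear": [-0.15,-0.01,0.03],"twist": 0.074}
    - {"grip": 0,"linear": [-0.15,-0.01,0.01],"twist": 0.074}
    - {"grip": 0,"linear": [-0.15,-0.01,-0.01],"twist": 0.073}
    - {"grip": 0,"linear": [-0.15,-0.01,-0.04],"twist": 0.074}
    - {"grip": 0,"linear": [-0.14,-0.01,-0.06],"twist": 0.073}

```text
clock: 2.2
eef_pos: [0.6208, 0.1425, 0.1236]
tool_rot: [0.642, 0.29, -0.304, -0.641]
ft_force: [-0.5, 0.3, -0.4]
grip_width: 0.0854
```

Call:
move_arm:
  increments:
    - {"grip": 0,"linear": [-0.13,-0.02,-0.08],"twist": 0.074}
    - {"grip": 0,"linear": [-0.12,-0.01,-0.09],"twist": 0.073}
    - {"grip": 0,"linear": [-0.1,-0.02,-0.11],"twist": 0.074}
    - {"grip": 0,"linear": [-0.09,-0.01,-0.13],"twist": 0.073}
    - {"grip": 0,"linear": [-0.07,-0.02,-0.14],"twist": 0.074}

```text
clock: 2.7
eef_pos: [0.5889, -0.0137, 0.1395]
tool_rot: [0.709, 0.033, -0.05, -0.702]
ft_force: [1.1, -0.3, 1.5]
grip_width: 0.0855
```

```bash
python3 -c "
from h import *
plan([.535,-.135,.18],-.585,6,stp=.01)"
```

```text
from [ 0.5889 -0.0137  0.1395] 0.118
[-0.06, -0.03, -0.1] 0.059
[-0.04, -0.03, -0.1] 0.058
[-0.03, -0.04, -0.1] 0.059
[-0.02, -0.03, -0.11] 0.058
[-0.01, -0.04, -0.11] 0.059
[0.0, -0.03, -0.11] 0.058
end [ 0.5347 -0.1342  0.1795] -0.584
```

```bash
cat >> h.py <<'E'
def tilt():
    M=R.from_quat(bot.get_obs()['tool_rot']).as_matrix(); return M[:,1].round(4)
E
python3 -c "
from h import *
print(tilt())
plan([.5,-.15,.40],-.4,7,stp=.01)"
```

```text
[-0.023  -0.0112 -0.9997]
from [ 0.5889 -0.0137  0.1395] 0.118
[-0.07, -0.19, -0.09] 0.037
[-0.07, -0.19, -0.09] 0.037
[-0.06, -0.18, -0.1] 0.037
[-0.05, -0.19, -0.1] 0.037
[-0.05, -0.18, -0.11] 0.037
[-0.04, -0.19, -0.11] 0.037
[-0.03, -0.18, -0.12] 0.037
end [ 0.4989 -0.1503  0.3995] -0.4
```

Call:
move_arm:
  increments:
    - {"grip": 0,"linear": [-0.07,-0.19,-0.09],"twist": 0.037}
    - {"grip": 0,"linear": [-0.07,-0.19,-0.09],"twist": 0.037}
    - {"grip": 0,"linear": [-0.06,-0.18,-0.1],"twist": 0.037}
    - {"grip": 0,"linear": [-0.05,-0.19,-0.1],"twist": 0.037}
    - {"grip": 0,"linear": [-0.05,-0.18,-0.11],"twist": 0.037}

```text
clock: 3.2
eef_pos: [0.522, -0.1126, 0.3258]
tool_rot: [0.706, -0.112, 0.083, -0.695]
ft_force: [0.9, -0.1, 1.0]
grip_width: 0.085
```

Call:
move_arm:
  increments:
    - {"grip": 0,"linear": [-0.04,-0.19,-0.11],"twist": 0.037}
    - {"grip": 0,"linear": [-0.03,-0.18,-0.12],"twist": 0.037}
    - {"grip": 0,"linear": [0,0,0],"twist": 0}
    - {"grip": 0,"linear": [0,0,0],"twist": 0}
    - {"grip": 0,"linear": [0,0,0],"twist": 0}

```text
clock: 3.7
eef_pos: [0.4953, -0.1548, 0.4092]
tool_rot: [0.697, -0.164, 0.143, -0.683]
ft_force: [-0.2, 0.6, -0.3]
grip_width: 0.0851
```

```bash
python3 -c "
from h import *
p,y,o=pose(); print(p,y,tilt())
im,d=bot.camera('wrist'); cv2.imwrite('pics/w2.png',im); np.savez('w2.npz',im=im,d=d,p=p,q=o['tool_rot'])
print(pose()[0],tilt())"
```

```text
[ 0.49531369 -0.15476347  0.40917782] -0.43768825706530146 [-0.0335 -0.0131 -0.9994]
[ 0.49528452 -0.15454936  0.40857078] [-0.0347 -0.0127 -0.9993]
```

View pics/w2.png

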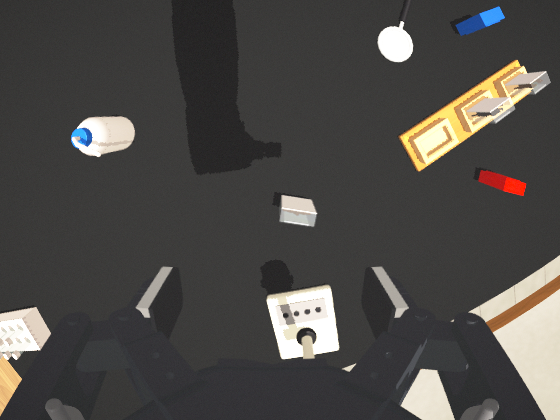

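```bash
cat >> h.py <<'E'
def wcloud(f):
    "world points of a saved wrist picture"
    Z=np.load(f); d=Z['d']; P=bot.camera_params("wrist"); K=np.array(P["camera_matrix"]); T=np.array(P["T_tool_cam"])
    v,u=np.mgrid[:d.shape[0],:d.shape[1]]; x=(u-K[0,2])/K[0,0]; y=(v-K[1,2])/K[1,1]; th=np.hypot(x,y)+1e-9
    s=np.tan(th)/th; c=np.stack([x*s*d,y*s*d,d],-1)
    t=c@T[:3,:3].T+T[:3,3]; w=t@R.from_quat(Z['q']).as_matrix().T+Z['p']; w[d<=0]=np.nan
    return w,Z['im']
def rect(w,box,zl,zh):
    u0,u1,v0,v1=box; q=w[v0:v1,u0:u1].reshape(-1,3); q=q[(q[:,2]>zl)&(q[:,2]<zh)]
    r=cv2.minAreaRect((q[:,:2]*1000).astype(np.float32)); return len(q),np.median(q[:,2]).round(4),[np.round(a,1) for a in r]
E
python3 -c "
from h import *
w,im=wcloud('w2.npz')
print('bench',np.nanmedian(w[150:180,330:380,2]),np.nanmedian(w[230:260,200:250,2]))
print('star',rect(w,(265,330,180,240),.08,.1))
print('E',rect(w,(395,465,110,175),.03,.045))
print('b1',rect(w,(455,520,80,130),.1,.125))
print('board',rect(w,(395,545,55,175),.008,.02))
w,im=wcloud('w1.npz')
print('bench',np.nanmedian(w[20:60,100:180,2]))
print('b1',rect(w,(360,460,95,205),.1,.125)); print('E',rect(w,(330,410,0,60),.03,.045))
plan([.575,-.156,.14],-.585,8,stp=.01)
"
```

```text
bench -9.786179503229464e-06 0.00023536678004371092
star (572, np.float64(0.09), [array([ 576. , -157.6]), array([55.8, 24.6]), np.float64(55.2)])
E (680, np.float64(0.0355), [array([565.6, 143. ]), array([ 52.2, 122.2]), np.float64(9.3)])
b1 (400, np.float64(0.1075), [array([548.1, 235.9]), array([25.1, 57.4]), np.float64(9.0)])
board (2486, np.float64(0.0121), [array([556.5, 223.1]), array([310.8, 233.7]), np.float64(72.5)])
bench 0.00014068661390961856
b1 (3506, np.float64(0.1078), [array([548.8, 237.1]), array([27.5, 56. ]), np.float64(9.5)])
E (1760, np.float64(0.0357), [array([565.3, 141.2]), array([51.1, 46.1]), np.float64(9.1)])
from [ 0.4953 -0.1545  0.4086] -0.437
[0.05, 0.17, 0.02] 0.009
[0.04, 0.17, 0.02] 0.009
[0.04, 0.17, 0.02] 0.009
[0.05, 0.17, 0.02] 0.009
[0.04, 0.17, 0.03] 0.009
[0.04, 0.16, 0.02] 0.01
[0.05, 0.17, 0.03] 0.009
[0.04, 0.16, 0.03] 0.01
end [ 0.5751 -0.1549  0.1406] -0.585
```

```bash
cat >> h.py <<'E'
def plan(p,yaw,n,stp=.005):
    "as above, with the tool's full measured rotation"
    p0,y0,o=pose(); M=R.from_quat(o['tool_rot']).as_matrix(); print("from",p0.round(4),round(y0,3),"tool y",M[:,1].round(3),"F",o['ft_force'].round(1),"w",round(o['grip_width'],4),"t",round(o['clock'],2))
    for k in range(n):
        dy=(yaw-y0)/(n-k); l=M.T@((np.array(p)-p0)/(n-k))/.2
        l=np.round(l/stp)*stp; t=round(-dy/2,3)
        if abs(l).max()>.25 or abs(t)>.075: print("TOO FAST",end=" ")
        print((l+0.).round(4).tolist(),t)
        p0=p0+M@l*.2; y0-=2*t; M=M@R.from_rotvec([0,2*t,0]).as_matrix()
    print("end",p0.round(4),round(y0,3))
E
python3 -c "
from h import *
plan([.576,-.157,.14],-.597,10,stp=.01)"
```

```text
from [ 0.4953 -0.1545  0.4086] -0.437 tool y [-0.035 -0.013 -0.999] F [ 0.2  0.5 -0.1] w 0.0852 t 3.75
[0.04, 0.13, 0.02] 0.008
[0.04, 0.13, 0.02] 0.008
[0.04, 0.13, 0.02] 0.008
[0.04, 0.13, 0.02] 0.008
[0.04, 0.13, 0.02] 0.008
[0.04, 0.14, 0.02] 0.008
[0.04, 0.13, 0.02] 0.008
[0.04, 0.14, 0.03] 0.008
[0.04, 0.13, 0.03] 0.008
[0.03, 0.14, 0.02] 0.008
end [ 0.5757 -0.1575  0.1396] -0.597
```

Call:
move_arm:
  increments:
    - {"grip": 0,"linear": [0.05,0.13,0.02],"twist": 0.008}
    - {"grip": 0,"linear": [0.05,0.13,0.02],"twist": 0.008}
    - {"grip": 0,"linear": [0.04,0.13,0.02],"twist": 0.008}
    - {"grip": 0,"linear": [0.04,0.13,0.02],"twist": 0.008}
    - {"grip": 0,"linear": [0.04,0.13,0.02],"twist": 0.008}

```text
clock: 4.25
eef_pos: [0.54, -0.154, 0.269]
tool_rot: [0.691, -0.192, 0.167, -0.676]
ft_force: [-0.6, -0.2, -0.0]
grip_width: 0.0856
```

Call:
move_arm:
  increments:
    - {"grip": 0,"linear": [0.04,0.13,0.02],"twist": 0.008}
    - {"grip": 0,"linear": [0.04,0.13,0.02],"twist": 0.008}
    - {"grip": 0,"linear": [0.03,0.12,0.02],"twist": 0.008}
    - {"grip": 0,"linear": [0.03,0.12,0.02],"twist": 0.008}
    - {"grip": 0,"linear": [0,0,0],"twist": 0}

```text
clock: 4.75
eef_pos: [0.5616, -0.1484, 0.1487]
tool_rot: [0.686, -0.221, 0.178, -0.67]
ft_force: [-0.2, -0.3, -0.6]
grip_width: 0.0854
```

```bash
python3 -c "
from h import *
plan([.576,-.157,.045],-.597,5,stp=.005)"
```

```text
from [ 0.5616 -0.1484  0.1487] -0.573 tool y [-0.064 -0.004 -0.998] F [-0.2 -0.3 -0.6] w 0.0854 t 4.75
[0.02, 0.105, 0.005] 0.002
[0.025, 0.1, 0.005] 0.002
[0.02, 0.105, 0.005] 0.003
[0.025, 0.1, 0.005] 0.002
[0.02, 0.105, 0.005] 0.003
end [ 0.5761 -0.1567  0.0446] -0.597
```

Call:
move_arm:
  increments:
    - {"grip": 0,"linear": [0.02,0.105,0.005],"twist": 0.002}
    - {"grip": 0,"linear": [0.025,0.1,0.005],"twist": 0.002}
    - {"grip": 0,"linear": [0.02,0.105,0.005],"twist": 0.003}
    - {"grip": 0,"linear": [0.025,0.1,0.005],"twist": 0.002}
    - {"grip": 0,"linear": [0.02,0.1,0.005],"twist": 0.003}

```text
clock: 5.25
eef_pos: [0.5767, -0.1535, 0.0454]
tool_rot: [0.684, -0.226, 0.184, -0.668]
ft_force: [-0.3, 0.7, -0.3]
grip_width: 0.0854
```

```bash
python3 -c "
from h import *
print(pose()[2]['joint_pos'],pose()[2]['joint_vel'])
plan([.576,-.157,.045],-.597,2,stp=.005)"
```

```text
[-0.249112    0.59015515  0.0941562   1.13536967 -0.02027932  0.34078435] [-1.63997734e-03  2.36452649e-01 -1.72215246e-01 -4.00298223e-01
 -3.70959702e-04  4.56702890e-02]
from [ 0.5767 -0.1535  0.0454] -0.59 tool y [-0.064 -0.005 -0.998] F [-0.3  0.7 -0.3] w 0.0854 t 5.25
[0.005, 0.0, -0.01] 0.002
[0.0, 0.0, -0.005] 0.001
end [ 0.5758 -0.1566  0.0454] -0.596
```

Call:
move_arm:
  increments:
    - {"grip": 0,"linear": [0.005,0,-0.015],"twist": 0.003}
    - {"grip": 1,"linear": [0,0,0],"twist": 0}
    - {"grip": 1,"linear": [0,0,0],"twist": 0}
    - {"grip": 1,"linear": [0,0,0],"twist": 0}
    - {"grip": 1,"linear": [0,0,0],"twist": 0}

```text
clock: 5.75
eef_pos: [0.5748, -0.1554, 0.0469]
tool_rot: [0.684, -0.228, 0.185, -0.668]
ft_force: [1.4, 0.5, -2.3]
grip_width: 0.0548
```

```bash
python3 -c "
from h import *
print(pose()[2]['joint_pos'],pose()[2]['joint_vel'])
plan([.576,-.157,.20],-.45,6,stp=.01)"
```

```text
[-0.25274812  0.58813774  0.09481659  1.14035962 -0.02066452  0.34068827] [ 0.00154276 -0.01417378  0.01019226  0.00736618  0.0012054  -0.00212898]
from [ 0.5748 -0.1554  0.0469] -0.594 tool y [-0.066 -0.004 -0.998] F [ 1.4  0.5 -2.3] w 0.0548 t 5.75
[-0.01, -0.13, -0.01] -0.012
[0.0, -0.13, 0.0] -0.012
[-0.01, -0.13, -0.01] -0.012
[0.0, -0.12, 0.0] -0.012
[-0.01, -0.13, -0.01] -0.012
[0.0, -0.12, 0.0] -0.012
end [ 0.5766 -0.1568  0.1991] -0.45
```

Call:
move_arm:
  increments:
    - {"grip": 1,"linear": [0,-0.1,0],"twist": 0}
    - {"grip": 1,"linear": [0,-0.18,0],"twist": 0}
    - {"grip": 1,"linear": [0,-0.18,0],"twist": 0}
    - {"grip": 1,"linear": [0,-0.1,0],"twist": 0}
    - {"grip": 1,"linear": [0,0,0],"twist": 0}

```text
clock: 6.25
eef_pos: [0.5809, -0.1542, 0.1625]
tool_rot: [0.684, -0.229, 0.183, -0.668]
ft_force: [-0.5, -0.3, -1.7]
grip_width: 0.0546
```

```bash
python3 -c "
from h import *
print(pose()[2]['joint_pos'],pose()[2]['joint_vel'])
plan([.567,.121,.14],.166,10,stp=.01)"
```

```text
[-0.24872099  0.52165266  0.29522321  1.41014668 -0.02001234  0.34424527] [-0.00035437  0.00628253 -0.02816877 -0.01812493  0.0008579  -0.00024331]
from [ 0.5809 -0.1542  0.1625] -0.593 tool y [-0.069 -0.003 -0.998] F [-0.5 -0.3 -1.7] w 0.0546 t 6.25
[-0.08, 0.01, 0.11] -0.038
[-0.07, 0.01, 0.12] -0.038
[-0.06, 0.01, 0.12] -0.038
[-0.06, 0.01, 0.13] -0.038
[-0.05, 0.01, 0.13] -0.038
[-0.04, 0.01, 0.13] -0.038
[-0.02, 0.01, 0.14] -0.038
[-0.01, 0.01, 0.14] -0.038
[-0.01, 0.02, 0.13] -0.038
[0.01, 0.01, 0.14] -0.038
end [0.5675 0.1213 0.1405] 0.167
```

Call:
move_arm:
  increments:
    - {"grip": 1,"linear": [-0.08,0.01,0.11],"twist": -0.038}
    - {"grip": 1,"linear": [-0.07,0.01,0.12],"twist": -0.038}
    - {"grip": 1,"linear": [-0.06,0.01,0.12],"twist": -0.038}
    - {"grip": 1,"linear": [-0.06,0.01,0.13],"twist": -0.038}
    - {"grip": 1,"linear": [-0.05,0.01,0.13],"twist": -0.038}

```text
clock: 6.75
eef_pos: [0.5717, -0.0163, 0.1476]
tool_rot: [0.707, -0.098, 0.048, -0.699]
ft_force: [1.1, -0.1, -2.6]
grip_width: 0.055
```

Call:
move_arm:
  increments:
    - {"grip": 1,"linear": [-0.04,0.01,0.13],"twist": -0.038}
    - {"grip": 1,"linear": [-0.02,0.01,0.14],"twist": -0.038}
    - {"grip": 1,"linear": [-0.01,0.01,0.14],"twist": -0.038}
    - {"grip": 1,"linear": [-0.01,0.01,0.11],"twist": -0.038}
    - {"grip": 1,"linear": [0,0,0],"twist": 0}

```text
clock: 7.25
eef_pos: [0.5585, 0.0963, 0.1314]
tool_rot: [-0.705, -0.012, 0.071, 0.706]
ft_force: [-0.3, -0.8, -1.6]
grip_width: 0.0548
```

```bash
python3 -c "
from h import *
p,y,o=pose(); print(o['joint_pos'])
im,d=bot.camera('wrist'); cv2.imwrite('pics/w3.png',im); np.savez('w3.npz',im=im,d=d,p=p,q=o['tool_rot'])
im,d=bot.camera('side'); cv2.imwrite('pics/s3.png',im); np.savez('side3.npz',im=im,d=d)
plan([.567,.121,.12],.166,3,stp=.005)"
```

```text
[0.16525498 0.48389586 0.15008116 1.31957907 0.00946215 0.04813983]
from [0.559  0.0938 0.1318] 0.113 tool y [-0.082 -0.006 -0.997] F [-0.1 -0.1 -1.5] w 0.0547 t 7.35
[0.02, 0.02, 0.045] -0.009
[0.02, 0.015, 0.04] -0.009
[0.02, 0.02, 0.045] -0.009
end [0.5666 0.1211 0.1199] 0.167
```

View pics/w3.png

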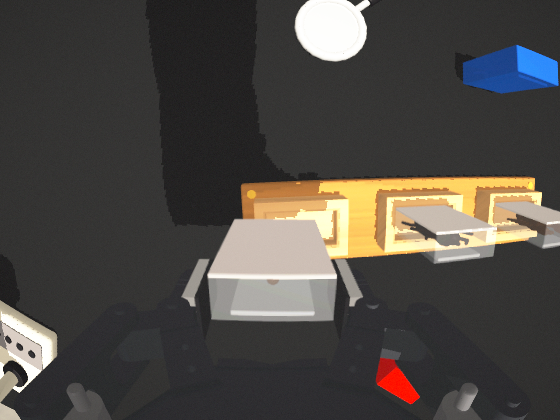

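```bash
cat >> h.py <<'E'
def plane(Q):
    c=np.median(Q,0); Q=Q[np.linalg.norm(Q-c,axis=1)<.06]
    for _ in range(3):
        c=Q.mean(0); n=np.linalg.svd(Q-c,full_matrices=False)[2][2]; e=(Q-c)@n; Q=Q[abs(e)<max(2*e.std(),.0005)]
    return c,n,e.std(),Q
E
python3 -c "
from h import *
w,im=wcloud('w3.npz')
Z=np.load('w3.npz'); M=R.from_quat(Z['q']).as_matrix()
for nm,(u0,u1,v0,v1) in (('back',(235,315,226,270)),('top',(225,325,281,308))):
    Q=w[v0:v1,u0:u1].reshape(-1,3); c,n,s,_=plane(Q[~np.isnan(Q[:,0])])
    print(nm,c.round(4),n.round(3),s.round(5),'tool-frame c',((c-Z['p'])@M).round(4),'n',(n@M).round(3))
for px in ((212,277),(335,277),(232,221),(322,221)):
    Q=w[px[1]-2:px[1]+3,px[0]-2:px[0]+3].reshape(-1,3); print(px,np.nanmedian(Q,0).round(4))
print('E',rect(w,(250,350,190,262),.03,.045)); print('b1',rect(w,(395,480,205,250),.1,.115))
"
```

```text
back [0.5501 0.0968 0.143 ] [-0.993 -0.117  0.03 ] 0.00021 tool-frame c [-0.0091 -0.0109  0.0016] n [-0.999  0.053 -0.001]
top [0.5607 0.0976 0.1767] [ 0.038 -0.021  0.999] 0.00045 tool-frame c [-0.0014 -0.0454  0.0013] n [-0.048 -0.999 -0.02 ]
(212, 277) [0.5562 0.0704 0.1764]
(335, 277) [0.5498 0.1219 0.1774]
(232, 221) [0.5753 0.0607 0.0006]
(322, 221) [0.5632 0.1434 0.018 ]
E (1771, np.float64(0.0358), [array([568.7, 123.8]), array([50.8, 79.8]), np.float64(9.6)])
b1 (1133, np.float64(0.1077), [array([544.9, 228.6]), array([16.5, 43.2]), np.float64(7.2)])
```

```bash
python3 -c "
from h import *
w,im=wcloud('w3.npz'); Z=np.load('w3.npz'); M=R.from_quat(Z['q']).as_matrix()
t=(w-Z['p'])@M
m=np.zeros(t.shape[:2],bool); m[215:320,205:345]=1
g=im.min(-1)>90
sel=m&(t[...,1]>-.052)&(t[...,1]<.01)&(t[...,0]<.02)&(t[...,0]>-.015)
for lo in np.arange(-.045,.0,.01):
    q=t[sel&(t[...,1]>lo)&(t[...,1]<lo+.01)&(t[...,0]<-.005)]; 
    if len(q): print(round(lo,3),len(q),np.percentile(q[:,2],[1,5,50,95,99]).round(4))
q=t[sel&(abs(t[...,1]+.045)<.004)]; print('top',np.percentile(q[:,2],[1,99]).round(4),np.percentile(q[:,0],[1,99]).round(4))
# finger pads
f=t[255:300,180:215].reshape(-1,3); print(np.nanpercentile(f[:,2],[5,50,95]).round(4)); f=t[255:300,335:370].reshape(-1,3); print(np.nanpercentile(f[:,2],[5,50,95]).round(4))
"
```

```text
-0.045 2101 [-0.0282 -0.0257 -0.0022  0.0278  0.031 ]
-0.035 1086 [-0.0295 -0.0261  0.0012  0.0279  0.0323]
-0.025 838 [-0.0262 -0.0239  0.0003  0.0254  0.0275]
-0.015 694 [-0.0259 -0.0236  0.0013  0.0253  0.0277]
-0.005 589 [-0.0261 -0.0238  0.0008  0.0258  0.0278]
top [-0.0273  0.0279] [-0.0112  0.0115]
[-0.0895 -0.0312 -0.0255]
[0.0275 0.0338 0.0978]
```

```bash
python3 -c "
from h import *
plan([.5645,.123,.085],.163,4,stp=.005)"
```

```text
from [0.559  0.0938 0.1318] 0.113 tool y [-0.082 -0.006 -0.997] F [-0.1 -0.1 -1.5] w 0.0547 t 7.35
[0.015, 0.055, 0.035] -0.006
[0.015, 0.06, 0.035] -0.006
[0.02, 0.055, 0.035] -0.007
[0.015, 0.06, 0.035] -0.006
end [0.5644 0.123  0.085 ] 0.163
```

Call:
move_arm:
  increments:
    - {"grip": 1,"linear": [0.015,0.055,0.035],"twist": -0.006}
    - {"grip": 1,"linear": [0.015,0.06,0.035],"twist": -0.006}
    - {"grip": 1,"linear": [0.02,0.055,0.035],"twist": -0.007}
    - {"grip": 1,"linear": [0.015,0.06,0.035],"twist": -0.006}
    - {"grip": 1,"linear": [0,0,0],"twist": 0}

```text
clock: 7.85
eef_pos: [0.5645, 0.1216, 0.0789]
tool_rot: [-0.704, -0.026, 0.086, 0.704]
ft_force: [-0.5, 0.5, -2.0]
grip_width: 0.0547
```

```bash
python3 -c "
from h import *
plan([.5645,.123,.085],.163,4,stp=.0025)"
```

```text
from [0.5645 0.1216 0.0789] 0.16 tool y [-0.085 -0.006 -0.996] F [-0.5  0.5 -2. ] w 0.0547 t 7.85
[0.0, -0.0075, 0.0025] -0.0
[0.0, -0.0075, 0.0025] -0.0
[0.0, -0.0075, 0.0] -0.001
[-0.0025, -0.0075, 0.0025] -0.0
end [0.5643 0.1231 0.085 ] 0.162
```

Call:
move_arm:
  increments:
    - {"grip": 1,"linear": [0,0,0.0075],"twist": -0.001}
    - {"grip": 1,"linear": [0.002,0.02,0],"twist": 0}
    - {"grip": 1,"linear": [0.002,0.02,0],"twist": 0}
    - {"grip": 1,"linear": [0.002,0.02,0],"twist": 0}
    - {"grip": 1,"linear": [0.002,0.02,0],"twist": 0}

```text
clock: 8.35
eef_pos: [0.5656, 0.1233, 0.0633]
tool_rot: [-0.704, -0.028, 0.086, 0.704]
ft_force: [-4.0, 0.1, 23.5]
grip_width: 0.0545
```

```bash
python3 -c "
from h import *
plan([.5645,.123,.0626],.163,2,stp=.0025)"
```

```text
from [0.5656 0.1233 0.0633] 0.162 tool y [-0.082 -0.006 -0.997] F [-4.   0.1 23.5] w 0.0545 t 8.35
[-0.0025, 0.0025, 0.0] -0.0
[-0.0025, 0.0025, 0.0] -0.001
end [0.5646 0.1231 0.0624] 0.164
```

Call:
move_arm:
  increments:
    - {"grip": 1,"linear": [0,0,0],"twist": 0}
    - {"grip": 0,"linear": [0,0,0],"twist": 0}
    - {"grip": 0,"linear": [0,0,0],"twist": 0}
    - {"grip": 0,"linear": [0,0,0],"twist": 0}
    - {"grip": 0,"linear": [0,0,0],"twist": 0}

```text
clock: 8.85
eef_pos: [0.567, 0.1232, 0.0648]
tool_rot: [-0.704, -0.029, 0.085, 0.705]
ft_force: [-0.3, 0.1, 0.4]
grip_width: 0.0852
```

```bash
python3 -c "
from h import *
p,y,o=pose()
im,d=bot.camera('wrist'); cv2.imwrite('pics/w4.png',im); np.savez('w4.npz',im=im,d=d,p=p,q=o['tool_rot'])
w,im=wcloud('w4.npz'); print('star top',rect(w,(200,340,230,330),.095,.13))
plan([.54,.125,.19],.163,5,stp=.01)"
```

```text
star top (7222, np.float64(0.1079), [array([567.5, 125.7]), array([24.5, 55.8]), np.float64(9.2)])
from [0.567  0.1232 0.0648] 0.161 tool y [-0.078 -0.005 -0.997] F [-0.3 -0.1  0.4] w 0.0854 t 8.9
[-0.04, -0.12, 0.01] -0.0
[-0.04, -0.12, 0.01] -0.0
[-0.03, -0.12, 0.01] -0.0
[-0.04, -0.13, 0.0] -0.0
[-0.03, -0.12, 0.01] -0.001
end [0.5399 0.1259 0.1893] 0.163
```

Call:
move_arm:
  increments:
    - {"grip": 0,"linear": [-0.01,-0.13,0],"twist": 0}
    - {"grip": 0,"linear": [-0.01,-0.13,0],"twist": 0}
    - {"grip": 0,"linear": [-0.01,-0.13,0],"twist": 0}
    - {"grip": 0,"linear": [-0.06,0,0.15],"twist": 0}
    - {"grip": 0,"linear": [-0.04,0,0.2],"twist": 0}

```text
clock: 9.4
eef_pos: [0.537, 0.1855, 0.1467]
tool_rot: [-0.704, -0.025, 0.082, 0.705]
ft_force: [0.8, 0.6, -0.0]
grip_width: 0.0853
```

```bash
python3 -c "
from h import *
plan([.5483,.2368,.125],.163,5,stp=.005)"
```

```text
from [0.537  0.1855 0.1467] 0.152 tool y [-0.081 -0.006 -0.997] F [ 0.8  0.6 -0. ] w 0.0853 t 9.4
[0.02, 0.02, 0.05] -0.001
[0.02, 0.02, 0.05] -0.001
[0.02, 0.02, 0.05] -0.001
[0.02, 0.02, 0.045] -0.001
[0.025, 0.02, 0.05] -0.001
end [0.5485 0.237  0.1254] 0.162
```

Call:
move_arm:
  increments:
    - {"grip": 0,"linear": [0.02,0.02,0.05],"twist": -0.001}
    - {"grip": 0,"linear": [0.02,0.02,0.05],"twist": -0.001}
    - {"grip": 0,"linear": [0.02,0.02,0.05],"twist": -0.001}
    - {"grip": 0,"linear": [0.02,0.02,0.04],"twist": -0.001}
    - {"grip": 0,"linear": [0,0,0],"twist": 0}

```text
clock: 9.9
eef_pos: [0.5455, 0.2308, 0.1288]
tool_rot: [-0.704, -0.03, 0.087, 0.705]
ft_force: [0.1, -0.4, -0.6]
grip_width: 0.0857
```

```bash
python3 -c "
from h import *
p,y,o=pose()
im,d=bot.camera('wrist'); np.savez('w5.npz',im=im,d=d,p=p,q=o['tool_rot'])
w,im=wcloud('w5.npz'); print('beetle top',rect(w,(200,345,200,330),.1,.115))
plan([.5483,.2368,.067],.163,5,stp=.005)"
```

```text
beetle top (3526, np.float64(0.108), [array([547.9, 236.7]), array([24.6, 56.3]), np.float64(9.1)])
from [0.5454 0.2302 0.129 ] 0.165 tool y [-0.08  -0.006 -0.997] F [ 0.2 -0.1  0.3] w 0.0856 t 9.95
[0.01, 0.06, 0.005] 0.0
[0.01, 0.06, 0.005] 0.0
[0.01, 0.065, 0.005] 0.0
[0.005, 0.06, 0.005] 0.0
[0.01, 0.065, 0.01] 0.001
end [0.5484 0.2372 0.0665] 0.163
```

Call:
move_arm:
  increments:
    - {"grip": 0,"linear": [0.015,0.02,0.03],"twist": 0}
    - {"grip": 0,"linear": [0.01,0.06,0.005],"twist": 0}
    - {"grip": 0,"linear": [0.01,0.08,0],"twist": 0}
    - {"grip": 0,"linear": [0.005,0.08,0],"twist": 0}
    - {"grip": 0,"linear": [0.005,0.07,0],"twist": 0}

```text
clock: 10.45
eef_pos: [0.5509, 0.2372, 0.064]
tool_rot: [-0.704, -0.03, 0.084, 0.705]
ft_force: [0.3, -0.3, 0.6]
grip_width: 0.0852
```

```bash
python3 -c "
from h import *
plan([.548,.2368,.067],.163,1,stp=.005)"
```

```text
from [0.5509 0.2372 0.064 ] 0.161 tool y [-0.076 -0.005 -0.997] F [ 0.3 -0.3  0.6] w 0.0852 t 10.45
[-0.015, -0.015, 0.0] -0.001
end [0.5481 0.2367 0.0673] 0.163
```

Call:
move_arm:
  increments:
    - {"grip": 0,"linear": [-0.022,-0.02,-0.002],"twist": 0}
    - {"grip": 0,"linear": [0,0,0],"twist": 0}
    - {"grip": 1,"linear": [0,0,0],"twist": 0}
    - {"grip": 1,"linear": [0,0,0],"twist": 0}
    - {"grip": 1,"linear": [0,0,0],"twist": 0}

```text
clock: 10.95
eef_pos: [0.5458, 0.2346, 0.0673]
tool_rot: [-0.704, -0.028, 0.084, 0.704]
ft_force: [0.7, -0.8, -1.3]
grip_width: 0.0546
```

```bash
python3 -c "
from h import *
plan([.548,.2368,.077],.163,1,stp=.005)"
```

```text
from [0.5458 0.2346 0.0673] 0.16 tool y [-0.079 -0.006 -0.997] F [ 0.7 -0.8 -1.3] w 0.0546 t 10.95
[0.01, -0.05, 0.01] -0.002
end [0.5482 0.237  0.0771] 0.164
```

Call:
move_arm:
  increments:
    - {"grip": 1,"linear": [0.004,-0.05,0],"twist": 0}
    - {"grip": 1,"linear": [0,0,0],"twist": 0}
    - {"grip": 1,"linear": [-0.03,0.002,0],"twist": 0}
    - {"grip": 1,"linear": [-0.03,0.002,0],"twist": 0}
    - {"grip": 1,"linear": [-0.03,0.002,0],"twist": 0}

```text
clock: 11.45
eef_pos: [0.5362, 0.2332, 0.0797]
tool_rot: [-0.704, -0.034, 0.079, 0.705]
ft_force: [7.7, 0.7, -5.7]
grip_width: 0.0544
```

```bash
cat >> h.py <<'E'
def held(f):
    "back-face plane of the block in hand, from a fresh wrist picture"
    p,y,o=pose(); im,d=bot.camera('wrist'); np.savez(f,im=im,d=d,p=p,q=o['tool_rot'])
    cv2.imwrite('pics/'+f[:-4]+'.png',im)
    w,im=wcloud(f); M=R.from_quat(o['tool_rot']).as_matrix(); t=(w-p)@M
    sel=(abs(t[...,2])<.022)&(t[...,0]>-.045)&(t[...,0]<.02)&(t[...,1]>-.03)&(t[...,1]<.012)
    c,n,s,Q=plane(w[sel]); n=-n*np.sign(n[0])
    print('back',len(Q),c.round(4),'n',n.round(3),'std',s.round(5),'tool c',((c-p)@M).round(4),'n',(n@M).round(3),'front yaw',np.arctan2(-n[1],-n[0]).round(3),'front pitch up',-np.arcsin(n[2]).round(3))
    return w,t,c,n
E
python3 -c "
from h import *
held('w6.npz')
plan([.53,.234,.077],.163,1,stp=.005)"
```

```text
back 1797 [0.5299 0.232  0.0918] n [-0.984 -0.157 -0.087] std 0.00017 tool c [-0.0071 -0.0116 -0.0001] n [-0.989  0.149 -0.   ] front yaw 0.159 front pitch up 0.087
from [0.5356 0.2331 0.0799] 0.159 tool y [-0.063 -0.003 -0.998] F [ 6.   0.9 -3.9] w 0.0546 t 11.5
[-0.025, 0.015, 0.01] -0.002
end [0.5302 0.2343 0.0772] 0.163
```

Call:
move_arm:
  increments:
    - {"grip": 1,"linear": [-0.025,0.012,0],"twist": 0}
    - {"grip": 1,"linear": [-0.025,0.004,0],"twist": 0}
    - {"grip": 1,"linear": [-0.025,0.003,0],"twist": 0}
    - {"grip": 1,"linear": [-0.02,0.002,0],"twist": 0}
    - {"grip": 1,"linear": [0,0,0],"twist": 0}

```text
clock: 12.0
eef_pos: [0.5329, 0.2329, 0.0823]
tool_rot: [-0.703, -0.048, 0.064, 0.707]
ft_force: [0.9, -0.9, -2.4]
grip_width: 0.0543
```

```bash
python3 -c "
from h import *
held('w7.npz')
plan([.53,.234,.077],.163,1,stp=.005)"
```

```text
back 1768 [0.5268 0.2318 0.0938] n [-0.978 -0.158 -0.138] std 0.00016 tool c [-0.0064 -0.0114 -0.0001] n [-0.987  0.16  -0.003] front yaw 0.16 front pitch up 0.138
from [0.5325 0.2329 0.0823] 0.158 tool y [-0.025  0.004 -1.   ] F [2.2 0.2 0.4] w 0.0546 t 12.05
[-0.01, 0.025, 0.005] -0.002
end [0.5302 0.2336 0.0773] 0.162
```

Call:
move_arm:
  increments:
    - {"grip": 1,"linear": [0.01,0.035,0],"twist": 0}
    - {"grip": 1,"linear": [-0.03,0.005,0],"twist": 0}
    - {"grip": 1,"linear": [-0.05,0.005,0],"twist": 0}
    - {"grip": 1,"linear": [-0.06,0.005,0],"twist": 0}
    - {"grip": 1,"linear": [-0.06,0.005,0],"twist": 0}

```text
clock: 12.55
eef_pos: [0.5064, 0.2295, 0.0734]
tool_rot: [-0.702, -0.056, 0.055, 0.708]
ft_force: [9.7, 1.5, -1.3]
grip_width: 0.0544
```

```bash
python3 -c "
from h import *
held('w8.npz')
plan([.53,.234,.077],.163,1,stp=.005)"
```

```text
back 142 [0.5138 0.2319 0.0782] n [-0.884 -0.138 -0.446] std 9e-05 tool c [ 0.0077 -0.0048  0.0013] n [-0.896  0.444 -0.002] front yaw 0.155 front pitch up 0.462
from [0.5045 0.2291 0.0734] 0.157 tool y [-0.001  0.008 -1.   ] F [ 4.5 -0.5 -0.6] w 0.0551 t 12.6
[0.13, -0.02, 0.005] -0.003
end [0.5301 0.2342 0.0774] 0.163
```

```bash
cat > head.py <<'E'
from h import *
out=[]
for n,(v0,v1,u0,u1) in (("top",(60,150,310,385)),("side",(180,235,360,425))):
    for k in range(4):
        im,d=bot.camera(n); w=cloud(n,d)[v0:v1,u0:u1]; b=im[v0:v1,u0:u1]
        ok=(w[...,2]>.24)&(w[...,2]<.34); out.append((n,w[ok],b[ok].max(-1)))
import pickle; pickle.dump(out,open('head.pkl','wb'))
y0=-.235; ax=np.array([np.cos(y0),np.sin(y0),0]); ay=np.array([-np.sin(y0),np.cos(y0),0])
for n in("top","side"):
    P=np.vstack([a for m,a,b in out if m==n]); B=np.hstack([b for m,a,b in out if m==n])
    x=P@ax; y=P@ay
    # top face: bright, within the middle of the head
    T=P[(B>100)&(P[:,2]>.295)&(abs(y-np.median(y[P[:,2]>.3]))<.02)]
    for _ in range(6):
        c=T.mean(0); nn=np.linalg.svd(T-c,full_matrices=False)[2][2]; nn*=np.sign(nn[2]); T=T[abs((T-c)@nn)<.002]
    print(n,len(T),c.round(4),nn.round(4),'pitch',np.arctan2(-(nn@ax),nn[2]).round(3),'lat',round(nn@ay,3),'ext',np.ptp(T@ax).round(3),np.ptp(T@ay).round(3))
    th=.35; lx=ax*np.cos(th)+[0,0,np.sin(th)]; lz=-ax*np.sin(th)+[0,0,np.cos(th)]
    for nm,s in(("bright",B>100),("dark",B<60)):
        q=P[s]; print(nm,len(q),'lx',np.percentile(q@lx,[1,5,50,95]).round(4),'ly',np.percentile(q@ay,[2,50,98]).round(4),'lz',np.percentile(q@lz,[1,50,99]).round(4))
E
python3 head.py
```

```text
top 1058 [ 0.7211 -0.2181  0.3099] [-0.292   0.0731  0.9536] pitch 0.306 lat 0.003 ext 0.052 0.04
bright 2914 lx [0.779  0.7878 0.8178 0.8652] ly [-0.0681 -0.0425 -0.0198] lz [-0.0603  0.0324  0.037 ]Traceback (most recent call last):
  File "head.py", line 19, in <module>
    q=P[s]; print(nm,len(q),'lx',np.percentile(q@lx,[1,5,50,95]).round(4),'ly',np.percentile(q@ay,[2,50,98]).round(4),'lz',np.percentile(q@lz,[1,50,99]).round(4))
                                 ~~~~~~~~~~~~~^^^^^^^^^^^^^^^^^^
    return _quantile_unchecked(
        a, q, axis, out, overwrite_input, method, keepdims, weights)
    return _ureduce(a,
                    func=_quantile_ureduce_func,
    ...<5 lines>...
                    overwrite_input=overwrite_input,
                    method=method)
    r = func(a, **kwargs)
    result = _quantile(arr,
                       quantiles=q,
    ...<2 lines>...
                       out=out,
                       weights=wgt)
    slices_having_nans = np.isnan(arr[-1, ...])
                                  ~~~^^^^^^^^^
IndexError: index -1 is out of bounds for axis 0 with size 0
```

Call:
move_arm:
  increments:
    - {"grip": 1,"linear": [0.03,-0.05,0],"twist": 0}
    - {"grip": 1,"linear": [0,-0.1,0],"twist": 0}
    - {"grip": 1,"linear": [0,-0.2,0],"twist": 0}
    - {"grip": 1,"linear": [0,-0.2,0],"twist": 0}
    - {"grip": 1,"linear": [0,-0.2,0],"twist": 0}

```text
clock: 13.5
eef_pos: [0.497, 0.2246, 0.2137]
tool_rot: [0.705, 0.039, -0.072, -0.704]
ft_force: [0.9, -0.4, -1.2]
grip_width: 0.0548
```

```bash
python3 -c "
from h import *
held('w9.npz')
plan([.6,-.14,.41],1.4,15,stp=.01)"
```

```text
back 240 [0.5019 0.2255 0.2251] n [-0.907 -0.149 -0.394] std 0.00011 tool c [ 0.0044 -0.0117  0.0002] n [-0.9    0.436 -0.006] front yaw 0.163 front pitch up 0.405
from [0.5003 0.226  0.2213] 0.158 tool y [-0.035 -0.    -0.999] F [2.4 0.6 2.9] w 0.0544 t 13.55
[0.01, -0.06, -0.13] -0.041
[0.0, -0.06, -0.13] -0.041
[-0.01, -0.06, -0.12] -0.041
[-0.02, -0.06, -0.12] -0.042
[-0.03, -0.07, -0.12] -0.041
[-0.04, -0.06, -0.12] -0.042
[-0.05, -0.07, -0.12] -0.041
[-0.06, -0.06, -0.11] -0.042
[-0.07, -0.07, -0.11] -0.041
[-0.08, -0.06, -0.1] -0.042
[-0.08, -0.07, -0.09] -0.041
[-0.09, -0.06, -0.09] -0.042
[-0.1, -0.07, -0.08] -0.041
[-0.1, -0.06, -0.07] -0.042
[-0.11, -0.07, -0.06] -0.041
end [ 0.5999 -0.1402  0.4101] 1.4
```

View pics/w9.png

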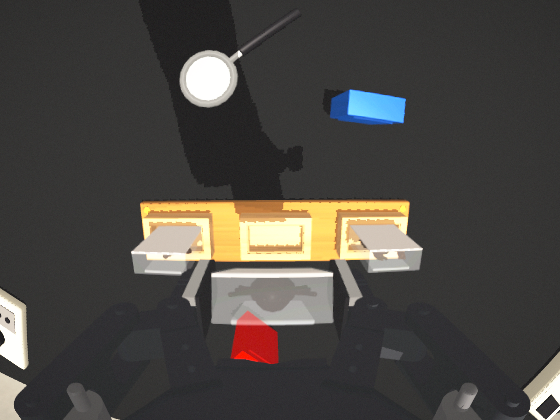

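Call:
move_arm:
  increments:
    - {"grip": 1,"linear": [0.01,-0.06,-0.13],"twist": -0.041}
    - {"grip": 1,"linear": [0,-0.06,-0.13],"twist": -0.041}
    - {"grip": 1,"linear": [-0.01,-0.06,-0.12],"twist": -0.041}
    - {"grip": 1,"linear": [-0.02,-0.06,-0.12],"twist": -0.041}
    - {"grip": 1,"linear": [-0.03,-0.07,-0.12],"twist": -0.041}

```text
clock: 14.05
eef_pos: [0.5234, 0.1039, 0.2779]
tool_rot: [-0.67, -0.185, 0.227, 0.682]
ft_force: [0.8, 0.7, -1.8]
grip_width: 0.0547
```

Call:
move_arm:
  increments:
    - {"grip": 1,"linear": [-0.04,-0.06,-0.12],"twist": -0.041}
    - {"grip": 1,"linear": [-0.05,-0.07,-0.12],"twist": -0.041}
    - {"grip": 1,"linear": [-0.06,-0.06,-0.11],"twist": -0.041}
    - {"grip": 1,"linear": [-0.07,-0.07,-0.11],"twist": -0.041}
    - {"grip": 1,"linear": [-0.08,-0.06,-0.1],"twist": -0.041}

```text
clock: 14.55
eef_pos: [0.5534, -0.0226, 0.3337]
tool_rot: [-0.6, -0.317, 0.373, 0.633]
ft_force: [0.5, 0.9, -1.2]
grip_width: 0.0547
```

```bash
python3 -c "
from h import *
plan([.6,-.14,.41],1.4,5,stp=.01)"
```

```text
from [ 0.5534 -0.0226  0.3337] 1.023 tool y [-0.091  0.002 -0.996] F [ 0.5  0.9 -1.2] w 0.0547 t 14.55
[-0.08, -0.08, -0.09] -0.038
[-0.09, -0.08, -0.09] -0.038
[-0.09, -0.08, -0.08] -0.038
[-0.1, -0.08, -0.08] -0.037
[-0.1, -0.08, -0.07] -0.038
end [ 0.6007 -0.1397  0.4095] 1.401
```

Call:
move_arm:
  increments:
    - {"grip": 1,"linear": [-0.08,-0.08,-0.09],"twist": -0.038}
    - {"grip": 1,"linear": [-0.09,-0.08,-0.09],"twist": -0.038}
    - {"grip": 1,"linear": [-0.09,-0.08,-0.08],"twist": -0.038}
    - {"grip": 1,"linear": [-0.1,-0.07,-0.07],"twist": -0.038}
    - {"grip": 1,"linear": [0,0,0],"twist": 0}

```text
clock: 15.05
eef_pos: [0.5841, -0.1202, 0.3862]
tool_rot: [-0.526, -0.407, 0.468, 0.583]
ft_force: [0.3, 0.9, -1.5]
grip_width: 0.0549
```

```bash
python3 -c "
from h import *
p,y,o=pose(); print(p,y,tilt())
im,d=bot.camera('wrist'); np.savez('w10.npz',im=im,d=d,p=p,q=o['tool_rot']); cv2.imwrite('pics/w10.png',im)
print(pose()[0],bot.get_obs()['joint_vel'].round(3))
w,im=wcloud('w10.npz')
m=(w[...,2]>.24)&(w[...,2]<.34)&(w[...,0]>.66)&(w[...,1]<-.1); v,u=np.nonzero(m); print(len(u),u.min(),u.max(),v.min(),v.max())
"
```

```text
[ 0.58412714 -0.12023342  0.3861588 ] 1.3369369850627568 [-0.1179  0.0098 -0.993 ]
[ 0.58374367 -0.11877962  0.38549052] [ 0.035 -0.033 -0.074 -0.035  0.011  0.024]
4739 19 108 105 181
```

View pics/w10.png

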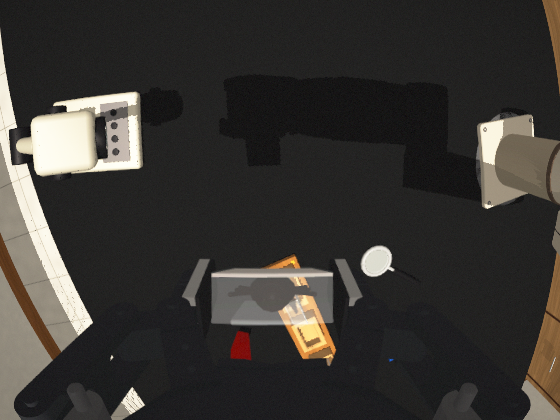

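```bash
cat > head2.py <<'E'
from h import *
w,im=wcloud('w10.npz')
P=w[100:190,15:115]; B=im[100:190,15:115].max(-1); ok=(P[...,2]>.2)&(P[...,2]<.36)&(P[...,0]>.64)
print('n',ok.sum())
T=P[8:70,22:78]; T=T[(B[8:70,22:78]>120)&(T[...,2]>.28)]
T=T.reshape(-1,3)
rng=np.random.default_rng(1); best=None
for _ in range(1500):
    a=T[rng.choice(len(T),3,False)]; n=np.cross(a[1]-a[0],a[2]-a[0]); L=np.linalg.norm(n)
    if L<2e-4: continue
    i=abs((T-a[0])@(n/L))<.0008
    if best is None or i.sum()>best.sum(): best=i
Q=T[best]; c=Q.mean(0); n=np.linalg.svd(Q-c,full_matrices=False)[2][2]; n*=np.sign(n[2])
print('top',len(Q),len(T),c.round(4),n.round(4),'tilt',np.arccos(n[2]).round(3),'yaw',(np.arctan2(-n[1],-n[0])).round(3),'std',((Q-c)@n).std().round(5))
print(cv2.minAreaRect((Q[:,:2]*1000).astype(np.float32)))
for yaw in(-.235,np.arctan2(-n[1],-n[0])):
    h=np.array([np.cos(yaw),np.sin(yaw),0]); th=np.arctan2(-(n@h),n[2]); lx=h*np.cos(th)+[0,0,np.sin(th)]; ly=np.array([-np.sin(yaw),np.cos(yaw),0]); lz=np.cross(lx,ly)
    C=np.stack([(P-c)@lx,(P-c)@ly,(P-c)@lz],-1)
    br=ok&(B>120)&(abs(C[...,2])<.003); dk=ok&(B<70)&(C[...,0]<0)
    print('yaw',round(yaw,3),'pitch',th.round(3)); 
    for nm,s in(('topface',br),('dark',dk)):
        q=C[s]; print(nm,len(q),[np.percentile(q[:,k],[1,5,50,95,99]).round(4).tolist() for k in range(3)])
E
python3 head2.py
```

```text
n 5172
top 1810 3202 [ 0.7212 -0.2204  0.3099] [-0.3432  0.066   0.9369] tilt 0.357 yaw -0.19 std 0.00045
((721.32080078125, -220.3385467529297), (44.674495697021484, 44.913692474365234), 72.40032196044922)
yaw -0.235 pitch 0.357
topface 3415 [[-0.0238, -0.0217, 0.0011, 0.0248, 0.0273], [-0.0217, -0.0197, 0.0006, 0.0214, 0.0235], [-0.0028, -0.0022, -0.0002, 0.0014, 0.002]]
dark 414 [[-0.035, -0.0345, -0.0307, -0.0265, -0.0262], [-0.0168, -0.0155, -0.0005, 0.0163, 0.0178], [-0.0187, -0.0172, -0.0085, -0.0054, -0.0046]]
yaw -0.19 pitch 0.357
topface 3412 [[-0.0238, -0.0216, 0.0011, 0.0248, 0.0273], [-0.0221, -0.02, 0.0003, 0.0211, 0.0233], [-0.0028, -0.0022, -0.0002, 0.0014, 0.0019]]
dark 422 [[-0.0355, -0.0346, -0.0305, -0.0262, -0.0005], [-0.0274, -0.0152, 0.0004, 0.0173, 0.0189], [-0.0211, -0.0177, -0.0087, -0.0054, -0.0046]]
```

```bash
cat >> h.py <<'E'
def block_in_tool(f):
    w,im=wcloud(f); Z=np.load(f); M=R.from_quat(Z['q']).as_matrix(); t=(w-Z['p'])@M
    T=t[280:316,225:320].reshape(-1,3); T=T[(abs(T[:,1]+.03)<.03)&(abs(T[:,0])<.04)]; ct,nt,s1,Qt=plane(T); nt*=-np.sign(nt[1])
    print('top',len(Qt),ct.round(4),nt.round(3),s1.round(5)); 
    sel=t[218:276,222:322].reshape(-1,3)
    d=(sel-ct)@nt; b=sel[(d<-.004)&(d>-.06)&(abs(sel[:,2])<.024)&(sel[:,0]<.03)]
    cb,nb,s2,Qb=plane(b); nb*=-np.sign(nb[0]); print('back',len(Qb),cb.round(4),nb.round(3),s2.round(5),'dot',round(nb@nt,3))
    xb=-nb; zb=nt-(nt@xb)*xb; zb/=np.linalg.norm(zb); yb=np.cross(zb,xb)
    zc=np.median(Qt[:,2]); # lateral from extents
    e=t[270:318,205:345].reshape(-1,3); e=e[abs((e-ct)@nt)<.002]; lat=np.percentile(e[:,2],[1,99]); print('lat',lat.round(4))
    # edge point: on both planes at tool z=mean(lat)
    A=np.stack([nb,nt,[0,0,1]]); p=np.linalg.solve(A,[nb@cb,nt@ct,lat.mean()])
    c=p+.013*xb-.045*zb; print('block centre in tool',c.round(4)); return c,np.stack([xb,yb,zb],1)
E
python3 - <<'E'
from h import *
for f in('w9.npz','w10.npz'):
    c,Rb=block_in_tool(f); print('pivot from nt',np.arcsin(Rb[:,2]@[1,0,0]).round(3),'from nb',np.arcsin(-Rb[:,0]@[0,1,0]).round(3))
E
```

```text
top 3034 [ 0.0027 -0.0415 -0.0002] [-0.432 -0.902 -0.007] 0.00053
back 260 [ 0.0042 -0.0118 -0.0001] [-0.9    0.436 -0.005] 0.00013 dot -0.005
lat [-0.0274  0.0269]
block centre in tool [ 0.0236 -0.0017  0.0001]
pivot from nt -0.451 from nb 0.451
top 3081 [ 0.0028 -0.0415 -0.0001] [-0.43  -0.903 -0.006] 0.00053
back 258 [ 0.0039 -0.0124 -0.0002] [-0.9    0.436 -0.005] 0.00013 dot -0.007
lat [-0.0273  0.0268]
block centre in tool [ 0.0236 -0.0016  0.0001]
pivot from nt -0.451 from nb 0.451
```

```bash
cat > goal.py <<'E'
from h import *
import sys
n=int(sys.argv[1]); f=sys.argv[2]; stp=float(sys.argv[3])
if len(sys.argv)>4: 
    p,y,o=pose(); im,d=bot.camera('wrist'); np.savez(f,im=im,d=d,p=p,q=o['tool_rot']); cv2.imwrite('pics/'+f[:-4]+'.png',im)
c,Rb=block_in_tool(f); p,y,o=pose(); M=R.from_quat(o['tool_rot']).as_matrix()
yaw,th=-.235,.357; h=np.array([np.cos(yaw),np.sin(yaw),0]); lx=h*np.cos(th)+[0,0,np.sin(th)]; ly=np.array([-np.sin(yaw),np.cos(yaw),0]); lz=np.cross(lx,ly); L=np.stack([lx,ly,lz],1)
lens=np.array([.6978,-.2148,.2743]); C=lens-.163*lx
def err(p,M):
    face=p+M@(c+.013*Rb[:,0]); e=L.T@(face-lens); r=R.from_matrix(L.T@M@Rb).as_rotvec(); return (e*1000).round(1),r.round(3)
print('now: face in lens frame mm, rotvec err',*err(p,M))
t=0
for _ in range(20):
    G=M@R.from_rotvec([0,t,0]).as_matrix(); t+= R.from_matrix(L.T@G@Rb).as_rotvec()@ (L.T@[0,0,1])   # positive twist = negative world yaw
G=M@R.from_rotvec([0,t,0]).as_matrix(); pg=C-G@c; print('goal tcp',pg.round(4),'twist rad',round(t,3),'then',*err(pg,G))
plan(pg,y-t,n,stp)
E
python3 goal.py 12 w10.npz .01
```

```text
top 3081 [ 0.0028 -0.0415 -0.0001] [-0.43  -0.903 -0.006] 0.00053
back 258 [ 0.0039 -0.0124 -0.0002] [-0.9    0.436 -0.005] 0.00013 dot -0.007
lat [-0.0273  0.0268]
block centre in tool [ 0.0236 -0.0016  0.0001]
now: face in lens frame mm, rotvec err [-83.  102.2 156.8] [0.695 0.035 1.415]
goal tcp [ 0.5264 -0.1736  0.2185] twist rad 1.578 then [-1.5e+02  1.0e-01 -3.0e-01] [-0.013  0.025  0.005]
from [ 0.5837 -0.1188  0.3855] 1.337 tool y [-0.119  0.011 -0.993] F [ 0.7 -0.3 -1.7] w 0.0547 t 15.1
[-0.03, 0.07, 0.01] 0.066
[-0.03, 0.07, 0.01] 0.066
[-0.03, 0.07, 0.0] 0.066
[-0.03, 0.07, 0.0] 0.066
[-0.03, 0.07, -0.01] 0.066
[-0.03, 0.07, -0.01] 0.066
[-0.02, 0.07, -0.01] 0.066
[-0.02, 0.07, -0.01] 0.065
[-0.02, 0.08, -0.02] 0.066
[-0.02, 0.07, -0.02] 0.065
[-0.02, 0.08, -0.02] 0.066
[-0.01, 0.07, -0.02] 0.065
end [ 0.5259 -0.1729  0.2186] -0.241
```

Call:
move_arm:
  increments:
    - {"grip": 1,"linear": [-0.03,0.07,0.01],"twist": 0.066}
    - {"grip": 1,"linear": [-0.03,0.07,0.01],"twist": 0.066}
    - {"grip": 1,"linear": [-0.03,0.07,0],"twist": 0.066}
    - {"grip": 1,"linear": [-0.03,0.07,0],"twist": 0.066}
    - {"grip": 1,"linear": [-0.03,0.07,-0.01],"twist": 0.066}

```text
clock: 15.6
eef_pos: [0.5526, -0.1365, 0.3092]
tool_rot: [-0.646, -0.183, 0.269, 0.69]
ft_force: [0.6, 0.2, -1.2]
grip_width: 0.0547
```

Call:
move_arm:
  increments:
    - {"grip": 1,"linear": [-0.03,0.07,-0.01],"twist": 0.066}
    - {"grip": 1,"linear": [-0.02,0.07,-0.01],"twist": 0.066}
    - {"grip": 1,"linear": [-0.02,0.07,-0.01],"twist": 0.065}
    - {"grip": 1,"linear": [-0.02,0.08,-0.02],"twist": 0.066}
    - {"grip": 1,"linear": [-0.02,0.07,-0.02],"twist": 0.065}

```text
clock: 16.1
eef_pos: [0.5154, -0.147, 0.2301]
tool_rot: [-0.695, 0.066, 0.045, 0.715]
ft_force: [0.6, -0.9, -2.1]
grip_width: 0.0548
```

```bash
python3 goal.py 4 w10.npz .005
```

```text
top 3081 [ 0.0028 -0.0416  0.0004] [-0.431 -0.902 -0.005] 0.00053
back 256 [ 0.0039 -0.0125  0.0001] [-0.899  0.437 -0.005] 0.00013 dot -0.007
lat [-0.0268  0.0273]
block centre in tool [ 0.0236 -0.0017  0.0005]
now: face in lens frame mm, rotvec err [-162.8   31.3   15.6] [0.094 0.064 0.19 ]
goal tcp [ 0.5263 -0.1741  0.2194] twist rad 0.212 then [-150.     0.    -0.8] [-0.005  0.064  0.002]
from [ 0.5154 -0.147   0.2301] -0.027 tool y [-0.156  0.03  -0.987] F [ 0.6 -0.9 -2.1] w 0.0548 t 16.1
[0.015, 0.01, -0.035] 0.027
[0.02, 0.01, -0.03] 0.026
[0.02, 0.01, -0.035] 0.027
[0.02, 0.01, -0.03] 0.026
end [ 0.526  -0.1742  0.2195] -0.239
```

```bash
python3 -c "
from h import *
plan([.526,-.174,.058],-.239,10,stp=.005)"
```

```text
from [ 0.5154 -0.147   0.2301] -0.027 tool y [-0.156  0.03  -0.987] F [ 0.6 -0.9 -2.1] w 0.0548 t 16.1
[0.02, 0.085, -0.015] 0.011
[0.02, 0.085, -0.015] 0.011
[0.02, 0.085, -0.015] 0.01
[0.02, 0.085, -0.015] 0.011
[0.02, 0.085, -0.015] 0.01
[0.02, 0.085, -0.015] 0.011
[0.02, 0.08, -0.01] 0.01
[0.02, 0.085, -0.01] 0.011
[0.02, 0.08, -0.015] 0.01
[0.025, 0.085, -0.01] 0.011
end [ 0.5261 -0.1738  0.0575] -0.239
```

Call:
move_arm:
  increments:
    - {"grip": 1,"linear": [0.02,0.085,-0.015],"twist": 0.011}
    - {"grip": 1,"linear": [0.02,0.085,-0.015],"twist": 0.011}
    - {"grip": 1,"linear": [0.02,0.085,-0.015],"twist": 0.011}
    - {"grip": 1,"linear": [0.02,0.085,-0.015],"twist": 0.011}
    - {"grip": 1,"linear": [0.02,0.085,-0.015],"twist": 0.011}

```text
clock: 16.6
eef_pos: [0.5079, -0.1506, 0.1346]
tool_rot: [-0.693, 0.113, 0.012, 0.712]
ft_force: [0.4, -0.2, -1.5]
grip_width: 0.0542
```

```bash
python3 -c "
from h import *
plan([.526,-.174,.058],-.239,5,stp=.005)
p,y,o=pose(); M=R.from_quat(o['tool_rot']).as_matrix(); c,Rb=block_in_tool('w10.npz'); print('low corner',[(p+M@(c+Rb@[s*.013,0,-.045])).round(4) for s in(1,-1)])"
```

```text
from [ 0.5079 -0.1506  0.1346] -0.143 tool y [-0.174  0.039 -0.984] F [ 0.4 -0.2 -1.5] w 0.0542 t 16.6
[0.035, 0.07, -0.02] 0.01
[0.035, 0.07, -0.02] 0.01
[0.035, 0.07, -0.02] 0.009
[0.035, 0.075, -0.02] 0.01
[0.035, 0.07, -0.02] 0.009
end [ 0.5257 -0.1737  0.0584] -0.239
top 3081 [ 0.0028 -0.0416  0.0004] [-0.431 -0.902 -0.005] 0.00053
back 258 [ 0.0039 -0.0125 -0.    ] [-0.899  0.437 -0.005] 0.00013 dot -0.007
lat [-0.0268  0.0273]
block centre in tool [ 0.0236 -0.0018  0.0006]
low corner [array([ 0.5558, -0.1561,  0.0924]), array([ 0.531 , -0.1525,  0.0853])]
```

Call:
move_arm:
  increments:
    - {"grip": 1,"linear": [0.035,0.085,-0.02],"twist": 0.01}
    - {"grip": 1,"linear": [0.035,0.085,-0.02],"twist": 0.01}
    - {"grip": 1,"linear": [0.035,0.085,-0.02],"twist": 0.01}
    - {"grip": 1,"linear": [0.035,0.08,-0.02],"twist": 0.01}
    - {"grip": 1,"linear": [0.02,0.04,-0.01],"twist": 0.005}

```text
clock: 17.1
eef_pos: [0.5089, -0.1596, 0.0491]
tool_rot: [-0.689, 0.153, -0.012, 0.708]
ft_force: [-8.1, 5.5, 59.3]
grip_width: 0.0544
```

```bash
python3 -c "
from h import *
plan([.526,-.174,.045],-.239,2,stp=.005)
p,y,o=pose(); M=R.from_quat(o['tool_rot']).as_matrix(); c,Rb=block_in_tool('w10.npz'); print('low corner',[(p+M@(c+Rb@[s*.013,0,-.045])).round(4) for s in(1,-1)])"
```

```text
from [ 0.5089 -0.1596  0.0491] -0.234 tool y [-0.194  0.05  -0.98 ] F [-8.1  5.5 59.3] w 0.0544 t 17.1
[0.05, 0.0, -0.025] 0.001
[0.05, 0.0, -0.025] 0.002
end [ 0.5257 -0.1739  0.0451] -0.24
top 3081 [ 0.0027 -0.0416  0.0004] [-0.431 -0.902 -0.005] 0.00053
back 258 [ 0.0039 -0.0125 -0.    ] [-0.899  0.437 -0.005] 0.00013 dot -0.007
lat [-0.0268  0.0274]
block centre in tool [ 0.0235 -0.0018  0.0006]
low corner [array([ 0.5551, -0.1695,  0.0058]), array([ 0.5306, -0.1638, -0.0007])]
```

```bash
python3 goal.py 4 w11.npz .005 new
```

```text
top 3114 [ 0.0026 -0.0418  0.0003] [-0.438 -0.899 -0.004] 0.00053
back 237 [ 0.0055 -0.0095  0.0019] [-0.897  0.442 -0.006] 0.00013 dot -0.004
lat [-0.0269  0.0273]
block centre in tool [ 0.0236 -0.0021  0.0005]
now: face in lens frame mm, rotvec err [-227.7   10.2 -154.1] [0.008 0.099 0.005]
goal tcp [ 0.5263 -0.1741  0.2199] twist rad 0.007 then [-150.1   -0.    -1.3] [ 0.005  0.099 -0.002]
from [ 0.5098 -0.1598  0.0496] -0.234 tool y [-0.192  0.05  -0.98 ] F [-1.9  1.2 10.9] w 0.0544 t 17.15
[-0.02, -0.215, -0.01] 0.001
[-0.02, -0.215, -0.01] 0.001
[-0.015, -0.21, -0.015] 0.001
[-0.02, -0.215, -0.01] 0.001
end [ 0.5262 -0.1736  0.2202] -0.242
```

Call:
move_arm:
  increments:
    - {"grip": 1,"linear": [0,0.04,0],"twist": 0}
    - {"grip": 1,"linear": [-0.06,0.04,0],"twist": 0}
    - {"grip": 1,"linear": [-0.06,0.04,0],"twist": 0}
    - {"grip": 1,"linear": [-0.06,0.04,0],"twist": 0}
    - {"grip": 1,"linear": [-0.06,0.03,0],"twist": 0}

```text
clock: 17.65
eef_pos: [0.4711, -0.1477, 0.0412]
tool_rot: [-0.694, 0.136, -0.028, 0.707]
ft_force: [4.1, -2.2, 7.2]
grip_width: 0.0546
```

```bash
python3 goal.py 8 w12.npz .005 new
```

```text
top 3063 [ 0.0027 -0.0416  0.0003] [-0.654 -0.756  0.004] 0.00052
back 446 [-0.0045  0.0422  0.0001] [-0.287 -0.958  0.001] 0.00049 dot 0.912
lat [-0.0269  0.0274]
block centre in tool [-0.0948  0.0828 -0.0001]
now: face in lens frame mm, rotvec err [-431.6   12.4 -173. ] [-1.958  0.007  2.453]
goal tcp [ 0.4706 -0.1615  0.314 ] twist rad 3.134 then [-172.4   -0.    -9. ] [-3.000e-03  2.376e+00  1.000e-03]
from [ 0.4683 -0.1468  0.0411] -0.233 tool y [-0.152  0.036 -0.988] F [-0.4  0.6  6.9] w 0.0545 t 17.7
TOO FAST [-0.025, -0.17, -0.01] 0.196
TOO FAST [-0.02, -0.17, -0.015] 0.196
TOO FAST [-0.01, -0.17, -0.02] 0.196
TOO FAST [0.0, -0.17, -0.025] 0.196
TOO FAST [0.01, -0.17, -0.025] 0.196
TOO FAST [0.015, -0.165, -0.02] 0.196
TOO FAST [0.02, -0.17, -0.01] 0.196
TOO FAST [0.025, -0.165, 0.0] 0.195
end [ 0.4705 -0.161   0.3136] -3.367
```

```bash
cat >> h.py <<'E'
def block_in_tool(f,adj=0.):
    "block centre and axes in the tool frame from its top face only (plane and its robot-side edge)"
    w,im=wcloud(f); Z=np.load(f); M=R.from_quat(Z['q']).as_matrix(); t=(w-Z['p'])@M
    T=t[280:312,225:320].reshape(-1,3); T=T[(abs(T[:,1]+.03)<.03)&(abs(T[:,0])<.04)]; ct,nt,s1,Qt=plane(T); zb=-nt*np.sign(nt[1])
    yb=np.array([0,0,1.])-zb[2]*zb; yb/=np.linalg.norm(yb); xb=np.cross(yb,zb)
    e=t[240:335,205:345].reshape(-1,3); e=e[(abs((e-ct)@zb)<.0025)&(abs(e[:,0])<.05)]; q=(e-ct)@xb
    lat=np.percentile(e[:,2],[1,99]); lo,hi=np.percentile(q,[1,99])
    c=ct+xb*(lo-.001+.013-(ct-ct)@xb)-.045*zb; c[2]=lat.mean()
    print('top n',zb.round(3),'pivot',np.arcsin(-zb[0]).round(3),'x extent',round(lo,4),round(hi,4),'lat',lat.round(4),'centre',c.round(4)); return c,np.stack([xb,yb,zb],1)
E
python3 - <<'E'
from h import *
for f in('w9.npz','w10.npz','w11.npz'): block_in_tool(f)
c,Rb=block_in_tool('w12.npz'); print('corners',[(c+Rb@[s*.013,0,-.045]).round(4) for s in(1,-1)])
plan([.43,.205,.13],.163,12,stp=.01)
E
```

```text
top n [-0.433 -0.902 -0.006] pivot 0.447 x extent -0.0139 0.0131 lat [-0.0271  0.0279] centre [0.0196 0.0002 0.0004]
top n [-0.432 -0.902 -0.005] pivot 0.446 x extent -0.0139 0.0129 lat [-0.0271  0.0278] centre [0.0196 0.0002 0.0003]
top n [-0.437 -0.9   -0.004] pivot 0.452 x extent -0.0138 0.0129 lat [-0.0271  0.0279] centre [ 0.0198 -0.0002  0.0004]
top n [-0.657 -0.754  0.004] pivot 0.717 x extent -0.0151 0.0141 lat [-0.027   0.0276] centre [ 0.0292 -0.0051  0.0003]
corners [array([0.0685, 0.0203, 0.0001]), array([0.0489, 0.0374, 0.0001])]
from [ 0.4683 -0.1468  0.0411] -0.233 tool y [-0.152  0.036 -0.988] F [-0.4  0.6  6.9] w 0.0545 t 17.7
[-0.05, -0.03, 0.14] -0.016
[-0.05, -0.03, 0.14] -0.017
[-0.05, -0.03, 0.14] -0.016
[-0.04, -0.03, 0.14] -0.017
[-0.04, -0.03, 0.15] -0.016
[-0.03, -0.03, 0.15] -0.017
[-0.03, -0.03, 0.15] -0.016
[-0.02, -0.03, 0.15] -0.017
[-0.02, -0.03, 0.15] -0.016
[-0.01, -0.03, 0.15] -0.017
[0.0, -0.02, 0.14] -0.016
[0.0, -0.03, 0.15] -0.017
end [0.4305 0.2059 0.1308] 0.163
```

Call:
move_arm:
  increments:
    - {"grip": 1,"linear": [0,-0.12,0],"twist": 0}
    - {"grip": 1,"linear": [-0.05,-0.16,0.1],"twist": -0.03}
    - {"grip": 1,"linear": [-0.05,-0.12,0.16],"twist": -0.03}
    - {"grip": 1,"linear": [-0.04,0,0.2],"twist": -0.03}
    - {"grip": 1,"linear": [-0.04,0,0.2],"twist": -0.03}

```text
clock: 18.2
eef_pos: [0.4534, -0.0073, 0.1305]
tool_rot: [-0.689, 0.054, 0.06, 0.72]
ft_force: [1.5, 0.8, -1.8]
grip_width: 0.0544
```

```bash
sed -i 's/c=ct+xb\*(lo-.001+.013-(ct-ct)@xb)-.045\*zb/c=ct+xb*(lo+hi)\/2-.045*zb/' h.py; python3 -c "
from h import *
plan([.43,.212,.11],.163,7,stp=.01)"
```

```text
from [ 0.4534 -0.0073  0.1305] 0.012 tool y [-0.161  0.043 -0.986] F [ 1.5  0.8 -1.8] w 0.0544 t 18.2
[-0.01, 0.02, 0.16] -0.011
[-0.01, 0.02, 0.16] -0.011
[-0.01, 0.03, 0.15] -0.011
[0.0, 0.02, 0.16] -0.011
[0.0, 0.03, 0.15] -0.01
[0.01, 0.02, 0.16] -0.011
[0.01, 0.03, 0.15] -0.01
end [0.431  0.2114 0.1092] 0.162
```

Call:
move_arm:
  increments:
    - {"grip": 1,"linear": [-0.01,0.02,0.2],"twist": -0.015}
    - {"grip": 1,"linear": [-0.01,0.02,0.2],"twist": -0.015}
    - {"grip": 1,"linear": [-0.01,0.02,0.2],"twist": -0.015}
    - {"grip": 1,"linear": [0,0.02,0.2],"twist": -0.015}
    - {"grip": 1,"linear": [0,0.02,0.16],"twist": -0.012}

```text
clock: 18.7
eef_pos: [0.419, 0.1952, 0.1217]
tool_rot: [-0.682, 0.002, 0.116, 0.723]
ft_force: [0.6, -1.0, -1.7]
grip_width: 0.0544
```

```bash
python3 -c "
from h import *
p,y,o=pose(); im,d=bot.camera('wrist'); np.savez('w13.npz',im=im,d=d,p=p,q=o['tool_rot'])
c,Rb=block_in_tool('w13.npz'); M=R.from_quat(o['tool_rot']).as_matrix(); print('corners rel TCP',[(M@(c+Rb@[s*.013,0,-.045])).round(4) for s in(1,-1)])
plan([.445,.22,.06],.163,4,stp=.01)"
```

```text
top n [-0.628 -0.778  0.005] pivot 0.679 x extent -0.0151 0.0142 lat [-0.0272  0.0275] centre [ 0.03   -0.0056  0.0002]
corners rel TCP [array([ 0.063 ,  0.0121, -0.0319]), array([ 0.0405,  0.0095, -0.0447])]
from [0.4178 0.1995 0.1214] 0.173 tool y [-0.171  0.048 -0.984] F [-0.7  2.6 -1.9] w 0.0545 t 18.75
[0.05, 0.07, 0.01] 0.001
[0.05, 0.07, 0.02] 0.001
[0.05, 0.07, 0.01] 0.001
[0.05, 0.07, 0.02] 0.002
end [0.4452 0.2206 0.0607] 0.163
```

Call:
move_arm:
  increments:
    - {"grip": 1,"linear": [0.05,0.08,0.015],"twist": 0.001}
    - {"grip": 1,"linear": [0.05,0.08,0.015],"twist": 0.001}
    - {"grip": 1,"linear": [0.05,0.07,0.015],"twist": 0.001}
    - {"grip": 1,"linear": [0.03,0.04,0.01],"twist": 0.001}
    - {"grip": 1,"linear": [0,0,0],"twist": 0}

```text
clock: 19.25
eef_pos: [0.4326, 0.2225, 0.0599]
tool_rot: [-0.68, 0.004, 0.121, 0.723]
ft_force: [-0.7, -1.2, -1.1]
grip_width: 0.0541
```

```bash
python3 -c "
from h import *
plan([.459,.222,.0595],.163,2,stp=.005)"
```

```text
from [0.4326 0.2225 0.0599] 0.173 tool y [-0.181  0.045 -0.983] F [-0.7 -1.2 -1.1] w 0.0541 t 19.25
[0.065, -0.01, -0.01] 0.003
[0.065, -0.01, -0.015] 0.002
end [0.4594 0.2218 0.059 ] 0.163
```

Call:
move_arm:
  increments:
    - {"grip": 1,"linear": [0.065,-0.01,-0.01],"twist": 0.003}
    - {"grip": 1,"linear": [0.065,-0.01,-0.01],"twist": 0.002}
    - {"grip": 1,"linear": [0.06,-0.01,0],"twist": 0}
    - {"grip": 1,"linear": [0.04,-0.007,0],"twist": 0}
    - {"grip": 1,"linear": [0,0,0],"twist": 0}

```text
clock: 19.75
eef_pos: [0.467, 0.2213, 0.0589]
tool_rot: [-0.681, 0.019, 0.126, 0.721]
ft_force: [-0.2, 0.7, -1.8]
grip_width: 0.0548
```

```bash
python3 goal.py 1 w14.npz .005 new | grep -v FAST
```

```text
top n [-0.577 -0.817 -0.001] pivot 0.615 x extent -0.0152 0.0138 lat [-0.0272  0.0277] centre [ 0.0273 -0.004   0.0002]
now: face in lens frame mm, rotvec err [-344.6  385.1  -97.2] [ 0.209 -0.044  0.327]
goal tcp [ 0.5225 -0.173   0.2191] twist rad 0.39 then [-150.     0.     0.6] [-0.008 -0.046  0.003]
from [0.4675 0.2213 0.0589] 0.161 tool y [-0.206  0.039 -0.978] F [-1.7 -1.   0.1] w 0.0546 t 19.8
end [ 0.5227 -0.1731  0.2186] -0.229
```

Call:
move_arm:
  increments:
    - {"grip": 1,"linear": [-0.04,-0.1,0],"twist": 0}
    - {"grip": 1,"linear": [-0.03,-0.18,0],"twist": 0}
    - {"grip": 1,"linear": [0.02,-0.2,0],"twist": 0}
    - {"grip": 1,"linear": [0.04,-0.2,0],"twist": 0}
    - {"grip": 1,"linear": [0.04,-0.1,-0.1],"twist": 0.02}

```text
clock: 20.3
eef_pos: [0.5065, 0.1952, 0.2127]
tool_rot: [-0.685, 0.034, 0.113, 0.719]
ft_force: [1.2, -0.6, -1.7]
grip_width: 0.0542
```

```bash
python3 goal.py 12 w14.npz .01
```

```text
top n [-0.577 -0.817 -0.001] pivot 0.615 x extent -0.0152 0.0138 lat [-0.0272  0.0277] centre [ 0.0273 -0.0041  0.0002]
now: face in lens frame mm, rotvec err [-249.2  367.4   31.1] [ 0.185 -0.042  0.294]
goal tcp [ 0.5225 -0.173   0.2191] twist rad 0.35 then [-1.5e+02  1.0e-01  6.0e-01] [-0.011 -0.045  0.004]
from [0.5065 0.1952 0.2127] 0.119 tool y [-0.209  0.037 -0.977] F [ 1.2 -0.6 -1.7] w 0.0542 t 20.3
[-0.01, -0.01, -0.15] 0.015
[-0.01, -0.01, -0.15] 0.015
[0.0, -0.01, -0.15] 0.015
[0.0, -0.01, -0.15] 0.014
[0.01, -0.01, -0.15] 0.015
[0.01, -0.01, -0.16] 0.014
[0.01, -0.01, -0.15] 0.015
[0.02, -0.01, -0.15] 0.014
[0.02, -0.01, -0.15] 0.015
[0.03, -0.01, -0.16] 0.014
[0.04, -0.01, -0.15] 0.015
[0.04, -0.01, -0.15] 0.014
end [ 0.5236 -0.1726  0.2196] -0.231
```

Call:
move_arm:
  increments:
    - {"grip": 1,"linear": [-0.02,-0.01,-0.15],"twist": 0.015}
    - {"grip": 1,"linear": [-0.02,-0.01,-0.18],"twist": 0.015}
    - {"grip": 1,"linear": [0,-0.01,-0.18],"twist": 0.015}
    - {"grip": 1,"linear": [0,-0.01,-0.18],"twist": 0.015}
    - {"grip": 1,"linear": [0.01,-0.01,-0.18],"twist": 0.015}

```text
clock: 20.8
eef_pos: [0.5171, 0.0166, 0.2225]
tool_rot: [-0.691, 0.081, 0.053, 0.716]
ft_force: [0.3, 0.5, -1.3]
grip_width: 0.0546
```

Call:
move_arm:
  increments:
    - {"grip": 1,"linear": [0.01,-0.01,-0.18],"twist": 0.02}
    - {"grip": 1,"linear": [0.02,-0.01,-0.18],"twist": 0.02}
    - {"grip": 1,"linear": [0.02,-0.01,-0.18],"twist": 0.02}
    - {"grip": 1,"linear": [0.03,-0.01,-0.14],"twist": 0.02}
    - {"grip": 1,"linear": [0,0,0],"twist": 0}

```text
clock: 21.3
eef_pos: [0.5212, -0.1329, 0.2278]
tool_rot: [-0.694, 0.139, -0.012, 0.706]
ft_force: [-0.1, -0.7, -1.0]
grip_width: 0.0546
```

```bash
python3 goal.py 5 w15.npz .005 new
```

```text
top n [-0.584 -0.812 -0.002] pivot 0.623 x extent -0.015 0.0138 lat [-0.0271  0.0277] centre [ 0.0276 -0.0043  0.0003]
now: face in lens frame mm, rotvec err [-156.5   41.1   14. ] [ 0.009 -0.085  0.019]
goal tcp [ 0.5221 -0.173   0.218 ] twist rad 0.022 then [-150.     0.     1.1] [-0.003 -0.085  0.001]
from [ 0.5211 -0.1314  0.2279] -0.214 tool y [-0.176  0.038 -0.984] F [-0.5 -0.5 -0.7] w 0.0544 t 21.35
[0.01, 0.01, -0.04] 0.002
[0.01, 0.005, -0.04] 0.002
[0.015, 0.01, -0.04] 0.002
[0.01, 0.005, -0.04] 0.002
[0.015, 0.01, -0.04] 0.003
end [ 0.5224 -0.1727  0.2179] -0.236
```

Call:
move_arm:
  increments:
    - {"grip": 1,"linear": [0.02,0.12,-0.04],"twist": 0.002}
    - {"grip": 1,"linear": [0.02,0.12,-0.04],"twist": 0.002}
    - {"grip": 1,"linear": [0.02,0.12,-0.04],"twist": 0.002}
    - {"grip": 1,"linear": [0.02,0.12,-0.04],"twist": 0.002}
    - {"grip": 1,"linear": [0.02,0.08,-0.03],"twist": 0.002}

```text
clock: 21.85
eef_pos: [0.5167, -0.1662, 0.1162]
tool_rot: [-0.694, 0.139, -0.022, 0.706]
ft_force: [0.1, -0.1, -1.1]
grip_width: 0.0544
```

```bash
python3 goal.py 5 w15.npz .005
```

```text
top n [-0.584 -0.812 -0.002] pivot 0.623 x extent -0.015 0.0138 lat [-0.0271  0.0277] centre [ 0.0276 -0.0043  0.0003]
now: face in lens frame mm, rotvec err [-191.9    5.6  -91.3] [ 0.002 -0.1    0.006]
goal tcp [ 0.522  -0.173   0.2176] twist rad 0.007 then [-150.1    0.     1.3] [-0.001 -0.1    0.   ]
from [ 0.5167 -0.1662  0.1162] -0.229 tool y [-0.162  0.036 -0.986] F [ 0.1 -0.1 -1.1] w 0.0544 t 21.85
[-0.01, -0.1, -0.005] 0.001
[-0.01, -0.1, -0.005] 0.001
[-0.01, -0.1, -0.005] 0.0
[-0.01, -0.105, -0.005] 0.001
[-0.01, -0.1, -0.01] 0.0
end [ 0.522  -0.1734  0.2175] -0.235
```

```bash
python3 -c "
from h import *
c,Rb=block_in_tool('w15.npz'); p,y,o=pose(); M=R.from_quat(o['tool_rot']).as_matrix(); M=R.from_euler('z',.163-y).as_matrix()@M
print('corners rel TCP at yaw .163',[(M@(c+Rb@[s*.013,0,-.045])).round(4) for s in(1,-1)])
plan([.445,.10,.12],.163,10,stp=.01)"
```

```text
top n [-0.584 -0.812 -0.002] pivot 0.623 x extent -0.015 0.0138 lat [-0.0271  0.0277] centre [ 0.0276 -0.0043  0.0003]
corners rel TCP at yaw .163 [array([ 0.0586,  0.01  , -0.0349]), array([ 0.0356,  0.0062, -0.0464])]
from [ 0.5167 -0.1662  0.1162] -0.229 tool y [-0.162  0.036 -0.986] F [ 0.1 -0.1 -1.1] w 0.0544 t 21.85
[-0.06, 0.01, 0.12] -0.02
[-0.06, 0.01, 0.12] -0.02
[-0.06, 0.01, 0.13] -0.02
[-0.05, 0.01, 0.13] -0.019
[-0.04, 0.01, 0.13] -0.02
[-0.04, 0.01, 0.13] -0.019
[-0.03, 0.01, 0.13] -0.02
[-0.03, 0.01, 0.14] -0.019
[-0.03, 0.0, 0.14] -0.02
[-0.02, 0.01, 0.13] -0.019
end [0.4445 0.0995 0.1195] 0.163
```

Call:
move_arm:
  increments:
    - {"grip": 1,"linear": [-0.08,0,0.1],"twist": -0.02}
    - {"grip": 1,"linear": [-0.08,0,0.14],"twist": -0.02}
    - {"grip": 1,"linear": [-0.07,0,0.15],"twist": -0.02}
    - {"grip": 1,"linear": [-0.06,0,0.15],"twist": -0.02}
    - {"grip": 1,"linear": [-0.05,0,0.15],"twist": -0.02}

```text
clock: 22.35
eef_pos: [0.4673, -0.014, 0.1265]
tool_rot: [-0.692, 0.066, 0.05, 0.718]
ft_force: [0.5, -0.3, -1.9]
grip_width: 0.0548
```

Call:
move_arm:
  increments:
    - {"grip": 1,"linear": [-0.04,0,0.15],"twist": -0.02}
    - {"grip": 1,"linear": [-0.04,0,0.15],"twist": -0.02}
    - {"grip": 1,"linear": [-0.03,0,0.15],"twist": -0.02}
    - {"grip": 1,"linear": [-0.02,0,0.12],"twist": -0.02}
    - {"grip": 1,"linear": [0,0,0],"twist": 0}

```text
clock: 22.85
eef_pos: [0.4343, 0.1115, 0.1392]
tool_rot: [-0.684, -0.001, 0.11, 0.721]
ft_force: [-0.6, 1.0, -1.8]
grip_width: 0.0547
```

```bash
python3 -c "
from h import *
plan([.465,.108,.0605],.163,5,stp=.005)"
```

```text
from [0.4343 0.1115 0.1392] 0.162 tool y [-0.157  0.041 -0.987] F [-0.6  1.  -1.8] w 0.0547 t 22.85
[0.04, 0.075, -0.015] -0.0
[0.04, 0.07, -0.015] -0.0
[0.04, 0.075, -0.01] -0.0
[0.045, 0.07, -0.015] -0.0
[0.04, 0.075, -0.01] -0.0
end [0.4649 0.1082 0.0602] 0.162
```

Call:
move_arm:
  increments:
    - {"grip": 1,"linear": [0.04,0.08,-0.01],"twist": 0}
    - {"grip": 1,"linear": [0.04,0.08,-0.01],"twist": 0}
    - {"grip": 1,"linear": [0.04,0.075,-0.01],"twist": 0}
    - {"grip": 1,"linear": [0.04,0.07,-0.01],"twist": 0}
    - {"grip": 1,"linear": [0.02,0.03,0],"twist": 0}

```text
clock: 23.35
eef_pos: [0.4623, 0.1157, 0.0688]
tool_rot: [-0.684, -0.007, 0.109, 0.721]
ft_force: [-0.1, 0.4, -1.2]
grip_width: 0.0546
```

```bash
python3 -c "
from h import *
c,Rb=block_in_tool('w15.npz'); p,y,o=pose(); M=R.from_quat(o['tool_rot']).as_matrix()
print('corners',[(p+M@(c+Rb@[s*.013,0,-.045])).round(4) for s in(1,-1)])
plan([.484,.108,.0595],.163,2,stp=.005)"
```

```text
top n [-0.583 -0.812 -0.002] pivot 0.623 x extent -0.015 0.0138 lat [-0.0272  0.0276] centre [ 0.0277 -0.0043  0.0002]
corners [array([0.5216, 0.1277, 0.0356]), array([0.4987, 0.1248, 0.0235])]
from [0.4623 0.1157 0.0688] 0.169 tool y [-0.147  0.041 -0.988] F [-0.1  0.4 -1.2] w 0.0546 t 23.35
[0.055, 0.015, -0.03] 0.002
[0.05, 0.015, -0.03] 0.001
end [0.4838 0.1076 0.0592] 0.163
```

Call:
move_arm:
  increments:
    - {"grip": 1,"linear": [0.045,0.03,-0.02],"twist": 0.002}
    - {"grip": 1,"linear": [0.05,0.015,-0.01],"twist": 0}
    - {"grip": 1,"linear": [0.065,-0.008,0],"twist": 0}
    - {"grip": 1,"linear": [0.055,-0.008,0],"twist": 0}
    - {"grip": 1,"linear": [0,0,0],"twist": 0}

```text
clock: 23.85
eef_pos: [0.4939, 0.1152, 0.0573]
tool_rot: [-0.684, 0.004, 0.117, 0.72]
ft_force: [0.6, -0.7, -2.3]
grip_width: 0.0545
```

```bash
python3 goal.py 1 w16.npz .005 new | grep -v FAST
```

```text
top n [-0.482 -0.876  0.007] pivot 0.503 x extent -0.0138 0.0123 lat [-0.0272  0.0276] centre [ 0.0225 -0.0023  0.0002]
now: face in lens frame mm, rotvec err [-302.   286.7 -115.9] [0.187 0.03  0.344]
goal tcp [ 0.5273 -0.1742  0.219 ] twist rad 0.393 then [-150.     0.    -0.4] [-0.008  0.031  0.003]
from [0.4944 0.1151 0.0572] 0.166 tool y [-0.172  0.038 -0.984] F [-2.1 -0.   0.7] w 0.0547 t 23.9
end [ 0.5278 -0.1743  0.2189] -0.228
```

Call:
move_arm:
  increments:
    - {"grip": 1,"linear": [-0.06,-0.08,0],"twist": 0}
    - {"grip": 1,"linear": [-0.04,-0.18,-0.04],"twist": 0.01}
    - {"grip": 1,"linear": [0,-0.2,-0.1],"twist": 0.015}
    - {"grip": 1,"linear": [0.02,-0.17,-0.16],"twist": 0.015}
    - {"grip": 1,"linear": [0.04,-0.06,-0.18],"twist": 0.02}

```text
clock: 24.4
eef_pos: [0.523, 0.0129, 0.1927]
tool_rot: [-0.69, 0.044, 0.075, 0.719]
ft_force: [0.9, -0.5, -2.1]
grip_width: 0.0546
```

```bash
python3 goal.py 6 w16.npz .01
```

```text
top n [-0.482 -0.876  0.007] pivot 0.503 x extent -0.0138 0.0123 lat [-0.0272  0.0277] centre [ 0.0225 -0.0024  0.0002]
now: face in lens frame mm, rotvec err [-205.1  190.3   -7.6] [0.128 0.026 0.244]
goal tcp [ 0.5273 -0.1743  0.2189] twist rad 0.277 then [-150.     0.    -0.3] [-0.009  0.027  0.003]
from [0.523  0.0129 0.1927] 0.048 tool y [-0.168  0.037 -0.985] F [ 0.9 -0.5 -2.1] w 0.0546 t 24.4
[-0.01, -0.03, -0.15] 0.023
[0.0, -0.03, -0.16] 0.023
[0.01, -0.03, -0.15] 0.023
[0.01, -0.03, -0.16] 0.023
[0.02, -0.02, -0.15] 0.023
[0.03, -0.03, -0.15] 0.023
end [ 0.5271 -0.1733  0.2196] -0.228
```

Call:
move_arm:
  increments:
    - {"grip": 1,"linear": [-0.01,-0.03,-0.15],"twist": 0.023}
    - {"grip": 1,"linear": [0,-0.03,-0.16],"twist": 0.023}
    - {"grip": 1,"linear": [0.01,-0.03,-0.15],"twist": 0.023}
    - {"grip": 1,"linear": [0.01,-0.03,-0.16],"twist": 0.023}
    - {"grip": 1,"linear": [0.02,-0.02,-0.12],"twist": 0.023}

```text
clock: 24.9
eef_pos: [0.5344, -0.1461, 0.2205]
tool_rot: [-0.695, 0.123, -0.016, 0.708]
ft_force: [-0.2, 0.0, -1.7]
grip_width: 0.0542
```

```bash
python3 goal.py 4 w17.npz .005 new
```

```text
top n [-0.481 -0.877  0.005] pivot 0.501 x extent -0.0137 0.0124 lat [-0.0271  0.0281] centre [ 0.0224 -0.0023  0.0005]
now: face in lens frame mm, rotvec err [-147.8   26.7    1.6] [0.006 0.007 0.03 ]
goal tcp [ 0.5273 -0.1745  0.2184] twist rad 0.031 then [-1.5e+02  0.0e+00 -1.0e-01] [-0.009  0.007  0.003]
from [ 0.5347 -0.15    0.2207] -0.203 tool y [-0.148  0.03  -0.989] F [ 1.2 -2.5 -1.2] w 0.0548 t 24.95
[0.0, 0.005, -0.03] 0.004
[-0.005, 0.005, -0.035] 0.004
[0.0, 0.0, -0.03] 0.004
[-0.005, 0.005, -0.035] 0.003
end [ 0.5268 -0.1748  0.2181] -0.233
```

Call:
move_arm:
  increments:
    - {"grip": 1,"linear": [0,0.005,-0.03],"twist": 0.004}
    - {"grip": 1,"linear": [-0.005,0.005,-0.035],"twist": 0.004}
    - {"grip": 1,"linear": [0,0,-0.03],"twist": 0.004}
    - {"grip": 1,"linear": [-0.005,0,-0.02],"twist": 0.003}
    - {"grip": 1,"linear": [0,0,0],"twist": 0}

```text
clock: 25.45
eef_pos: [0.5286, -0.1745, 0.219]
tool_rot: [-0.696, 0.135, -0.031, 0.705]
ft_force: [-0.1, 0.0, -1.4]
grip_width: 0.0543
```

```bash
python3 goal.py 2 w18.npz .0025 new
```

```text
top n [-0.477 -0.879  0.004] pivot 0.497 x extent -0.0137 0.0124 lat [-0.0271  0.0279] centre [ 0.0222 -0.0022  0.0004]
now: face in lens frame mm, rotvec err [-1.488e+02  6.000e-01  1.000e-01] [-0.009  0.008  0.001]
goal tcp [ 0.5275 -0.1745  0.2184] twist rad -0.002 then [-1.5e+02  0.0e+00 -1.0e-01] [-0.008  0.008  0.003]
from [ 0.5287 -0.1742  0.219 ] -0.236 tool y [-0.144  0.03  -0.989] F [-0.4 -0.1 -1.7] w 0.0547 t 25.5
[-0.0025, 0.0025, -0.0025] -0.0
[-0.0025, 0.0, 0.0] -0.001
end [ 0.5276 -0.1744  0.2187] -0.234
```

Call:
move_arm:
  increments:
    - {"grip": 1,"linear": [-0.005,0,0],"twist": 0}
    - {"grip": 1,"linear": [0,0,0],"twist": 0}
    - {"grip": 1,"linear": [0,0,0],"twist": 0}
    - {"grip": 1,"linear": [0,0,0],"twist": 0}
    - {"grip": 1,"linear": [0,0,0],"twist": 0}

```text
clock: 26.0
eef_pos: [0.5281, -0.172, 0.2193]
tool_rot: [-0.696, 0.134, -0.03, 0.705]
ft_force: [-0.6, -0.4, -0.7]
grip_width: 0.0549
```

```bash
python3 goal.py 1 w19.npz .0025 new
python3 - <<'E'
from h import *
im,d=bot.camera('side'); w=cloud('side',d)
im2,d2=bot.camera('top'); w2=cloud('top',d2)
print('star',rect(w2,(195,245,175,215),.1,.115)); print('scorp',rect(w2,(118,160,195,220),.1,.115))
q=w2[70:160,300:390].reshape(-1,3); b=q[(q[:,2]>.015)&(q[:,2]<.03)]; print("base",cv2.minAreaRect((b[:,:2]*1000).astype(np.float32)))
a=cv2.resize(im[150:300,210:440],(800,522),interpolation=cv2.INTER_CUBIC); cv2.imwrite('pics/fin.png',a)
print(bot.get_obs()['joint_vel'].round(3))
E
```

```text
top n [-0.479 -0.878  0.002] pivot 0.5 x extent -0.0137 0.0124 lat [-0.0271  0.0278] centre [ 0.0223 -0.0023  0.0004]
now: face in lens frame mm, rotvec err [-149.7    2.6    0.8] [-0.004  0.005  0.004]
goal tcp [ 0.5275 -0.1744  0.2184] twist rad 0.002 then [-1.5e+02  0.0e+00 -1.0e-01] [-0.005  0.005  0.002]
from [ 0.5281 -0.172   0.2193] -0.233 tool y [-0.144  0.03  -0.989] F [ 0.8  0.6 -2. ] w 0.0544 t 26.05
[0.0, 0.005, -0.0125] 0.001
end [ 0.5273 -0.1744  0.2183] -0.235
star (194, np.float64(0.1082), [array([567. , 126.8]), array([26.4, 56. ]), np.float64(9.3)])
scorp (204, np.float64(0.1083), [array([528.6, 350.3]), array([25.8, 56.6]), np.float64(8.1)])
base ((824.4537353515625, -222.33123779296875), (88.38304901123047, 166.2320098876953), 76.57310485839844)
[-0.002  0.    -0.001 -0.    -0.001  0.   ]
```

View pics/fin.png

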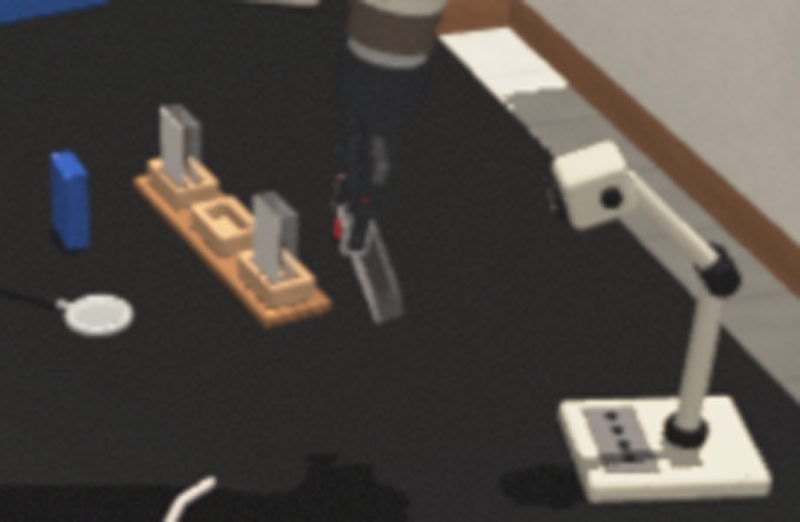

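Call:
move_arm:
  increments:
    - {"grip": 1,"linear": [0,0.002,-0.01],"twist": 0}
    - {"grip": 1,"linear": [0,0.002,-0.005],"twist": 0}
    - {"grip": 1,"linear": [0,0,0],"twist": 0}
    - {"grip": 1,"linear": [0,0,0],"twist": 0}
    - {"grip": 1,"linear": [0,0,0],"twist": 0}

```text
clock: 26.65
eef_pos: [0.527, -0.1756, 0.2183]
tool_rot: [-0.696, 0.134, -0.03, 0.705]
ft_force: [-0.5, 1.3, -1.7]
grip_width: 0.0545
```

```bash
python3 goal.py 1 w20.npz .0025 new; python3 -c "
from h import *
print(bot.get_obs()['joint_vel'].round(3)); e=pose()[0]; print(e)
if np.linalg.norm(e-[.5275,-.1744,.2184])<.003: print(bot.job_done())"
```

```text
top n [-0.479 -0.878  0.004] pivot 0.499 x extent -0.0137 0.0123 lat [-0.0271  0.0278] centre [ 0.0222 -0.0023  0.0004]
now: face in lens frame mm, rotvec err [-1.501e+02 -1.100e+00 -1.000e-01] [-0.007  0.006  0.004]
goal tcp [ 0.5275 -0.1744  0.2184] twist rad 0.001 then [-1.5e+02  0.0e+00 -1.0e-01] [-0.008  0.006  0.003]
from [ 0.527  -0.1756  0.2183] -0.233 tool y [-0.145  0.03  -0.989] F [ 0.   0.7 -1.3] w 0.0548 t 26.7
[0.0, 0.0, 0.005] 0.0
end [ 0.5273 -0.1746  0.2183] -0.233
[ 0.001 -0.    -0.001 -0.     0.    -0.   ]
[ 0.52704884 -0.17555988  0.21833999]
the job is handed in; nothing more can be done
None
```

The starfish block is back in the empty holder, released and facing the same way as the others. The beetle block is held up to the camera by its narrow sides, and I handed the job in at about 26.7 s.

**Tilting the beetle:** the arm can only turn about its own finger axis, so I tilted the block in the grip to match the camera's downward angle. I did this by pressing its lower edge against the rack and the bench. One of these presses reached 59 N at the wrist. The block overshot at one point and I pushed it back against the outside of the rack holders.

**Last checks**
- **Beetle:** its front measures 150.1 mm from the lens, 1.1 mm off centre sideways and 0.1 mm in height. It is tilted less than 0.01 rad from square, and the arm was at rest. I worked out the lens position from the wrist depth view of the camera head. My yaw readings for the camera ranged from about -0.19 to -0.31 rad, so I used the base plate's -0.235.
- **Starfish:** its top is at 108 mm, the same as the scorpion's, so it is fully seated. It is aligned with the rack.
- **Other items:** the scorpion reads the same as at the start. The last side picture shows the camera and the hand lens apparently in place. I did not re-measure the wash bottle or the hand lens.

**Checks that disagreed:** the last overhead reading of the camera base was partly hidden by the arm, so only its angle and one side could be confirmed. The back-face and top-edge estimates of the block's position in the grip differed by 2 mm. I used the top-edge one.

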